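# Complete a crate of cultures and set its batch number

## Robot

A 6-joint arm with a two-finger parallel gripper is mounted at the origin on the work surface. World frame = base frame: x ahead of the robot, y to its left, z up, the work surface at z = 0. Lengths are in m, angles in degrees, forces in N, time in s.
With the tool pointing down it reaches from about 0.35 to 0.875 m from the base axis. Payload 4.2 kg.
Tool frame: the origin (TCP) lies on the centre line of the jaws, within the pads' length; the fingertips stand 19 mm ahead of it and the grasp point (between the pads) is the TCP; x points along the fingers, y is the direction in which the jaws open and shut, and the axes are right-handed (so a half turn about x gives the same grasp; the last joint's range is limited). The gripper opens to 87 mm and grips with 3 to 60 N. Pads are 19 mm wide; open, the fingers measure 117 mm over their backs; the gripper's body (75 mm by 190 mm) begins 51 mm behind the grasp point.
Start: joints at [-48.954, 22.042, 0.453, 0, -68.411, -14.817], TCP at [0.276, -0.561, 0.242] pointing down, gripper open.
Joint ranges: [-179.83, 179.83], [-69.29, 118.12], [-61.27, 80.66], [-181.25, 117.63], [-171.15, -9.14], [-177.46, 177.46]. Speed limits (degrees/s): [159.86, 159.86, 180, 180, 180, 180].

## Interface

Orientations are given as a 3x3 rotation matrix whose columns are the frame's x, y, z axes.
In Python, from station import r, viewer, job, spotter gives the robot as it stands.
- The arm moves only by the tool play_rows, never from a script. Its argument "commands" is a list of rows, each an object of numbers: "fingers": the gripper command: -1 is fully open, 1 is shut, values between are in proportion; "tx", "ty", "tz": the shift along the tool's x, y, z normalised to -1 to 1, where 1 is 750 mm; "ax", "ay", "az": the turn, a rotation vector about the tool's x, y, z normalised to -1 to 1, where 1 is pi rad. In form: [{"fingers": .., "tx": .., "ty": .., "tz": .., "ax": .., "ay": .., "az": ..}, ...]. A call has 1 to 5 rows; each row is the pose to reach, as a shift and turn from the pose commanded when the call began, along the tool's axes at that moment, turning the shorter way round; what a row does not reach only later rows make up. A row lasts 1/12 s, in which the tool goes at most 41.7 mm and 7.16 degrees, less where a joint would pass 70% of its speed; a pose out of reach is approached as far as the arm can. A call with a number of a shift or a turn outside -1 to 1 is refused whole. A call with a gripper value outside its range is refused whole. The fingers move at their own pace and stop on an object; the grip force is fixed at half the most. Time passes only in rows, so rows that repeat a pose let the fingers close. It gives the time, the measured TCP pose, the force and the opening at its end, in the units of the state.
- r.sense(): the state, without advancing time (a new reading comes with each control period).
- viewer.capture(name): name is "scene" or "top"; returns a dict with "image" (480x640x3 uint8, red, green, blue), "fx", "fy", "cx", "cy" (pixels), "dist" ([k1, k2, p1, p2, k3] as OpenCV has them; the pictures are not rectified), "R" (3x3) and "t" (3): a world point X has camera coordinates R X + t. Camera axes: x right, y down, z forward; pixel columns grow to the right and rows downward; lengths in m; the calibration is good to about 2 mm. A picture is of the moment at which its call begins. There is no depth.
- job.finish_job(): hands the job in, once; it reports no verdict.
Trained networks look in a picture, given as the dict that the camera call returned (one of the last four; its "shot" number tells which), for a name from the list of things; names that differ only in an ending like _2 or _b are one class to them, and where a whole thing is asked for, a point or a joint stands for the part that bears it (a point fixed in the world has none). Each returns a list of dicts, best first, with "score" (0 to 1); they miss things now and then, are a little off and sometimes report something else, mostly with a low value. They report only what shows in the picture. A call takes as long as a camera call. They do not tell look-alikes from the thing itself.
- spotter.find_in(name, picture): "uv" ([column, row] in pixels, amid what is visible of it).
- spotter.silhouettes(name, picture): "region" (480x640 bool, what is visible of it) and "uv" ([column, row] in pixels, amid what is visible of it).
The state is a dict: "time_s": time; "joints": joint angles; "joint_velocities": joint speeds; "effort": joint torques, N m; "tcp_pos": TCP position; "ee_rot": TCP orientation; "wrist_force": force on the tool from outside, world axes, zero at the start; "moment": the same for the moment, N m; "gripper_width": opening from 0.0 (shut) to 1.0 (fully open).
Only numpy, scipy, OpenCV 4.12 (cv2) and the standard library are available. Lean on these libraries where they do the work, as an engineer would, in place of code of your own. Each camera call takes 0.05 s, during which the arm holds its last target. There are 200 camera calls.

## Task

Complete this crate of plant cultures: stand the blue-capped bottle from the bench gently in the one free place of the white crate, so that all six bottles stand upright on its floor, and set the batch marker to 7-4-2 (left to right, as read with the digits upright), each digit squarely on top in line with the red marks. Roll one wheel at a time, and leave the steel cup, the dishes and the sprayer where they are.

Things in the scene. Friction and masses are not known exactly. Their poses are not given: they have to be found in the camera images.
- marker: batch marker fixed to the bench: blue base 184 x 104 mm, 38 mm high, three white numbered wheels on one axle 58 mm above the bench, tops at 96 mm, centres 46 mm apart (30 mm gaps). Origin: centre of underside; y along the axle to the left wheel, z up. Digits stand upright for a reader on its -x side; read on the very top, in line with red marks on the end posts (10 mm thick, 68 mm high, at y = +-85 mm)
- wheel_left (a joint): left white thumbwheel, 76 mm diameter, 16 mm wide, flat sides, black digits 0-9 round its rim. Value in rad: digit d stands exactly on top at d x 0.628; grows as the wheel's top rolls to the marker's +x. Stiff (0.05 N m), stays where left, no clicks; stops just before 0 (-0.35) and just after 9 (6.0), so never passes from 9 to 0
- wheel_middle (a joint): middle white thumbwheel, 76 mm diameter, 16 mm wide, flat sides, black digits 0-9 round its rim. Value in rad: digit d stands exactly on top at d x 0.628; grows as the wheel's top rolls to the marker's +x. Stiff (0.05 N m), stays where left, no clicks; stops just before 0 (-0.35) and just after 9 (6.0), so never passes from 9 to 0
- wheel_right (a joint): right white thumbwheel, 76 mm diameter, 16 mm wide, flat sides, black digits 0-9 round its rim. Value in rad: digit d stands exactly on top at d x 0.628; grows as the wheel's top rolls to the marker's +x. Stiff (0.05 N m), stays where left, no clicks; stops just before 0 (-0.35) and just after 9 (6.0), so never passes from 9 to 0
- hub_left (a point): centre of the left wheel, on the axle; axes as the marker's. Only the bare axle (8 mm thick) lies between the wheels
- hub_middle (a point): centre of the middle wheel, on the axle; axes as the marker's. Only the bare axle (8 mm thick) lies between the wheels
- hub_right (a point): centre of the right wheel, on the axle; axes as the marker's. Only the bare axle (8 mm thick) lies between the wheels
- crate: open white crate fixed to the bench, outside 198 mm (its x) x 136 mm (its y), 45 mm high, walls 4 mm, floor 4 mm thick; origin at the centre of its underside. It has room for six bottles standing close, in 3 rows along x by 2 along y, at x = -62, 0, 62 mm and y = -31, 31 mm from its origin; five are taken
- spot: flat green disc, 44 mm diameter, on the crate floor at the centre of the one free place (look only, nothing to bump into); origin at its centre on the floor
- loose: a clear round culture bottle, 98 mm tall: body 58 mm diameter up to 58 mm, shoulder to 70 mm, above it a cap of 34 mm diameter and 28 mm height (70 to 98 mm); about 0.22 kg; origin at the centre of its underside, z up; blue cap, standing on the bench
- packed1: a clear round culture bottle, 98 mm tall: body 58 mm diameter up to 58 mm, shoulder to 70 mm, above it a cap of 34 mm diameter and 28 mm height (70 to 98 mm); about 0.22 kg; origin at the centre of its underside, z up; white cap, already standing in the crate
- packed2: a clear round culture bottle, 98 mm tall: body 58 mm diameter up to 58 mm, shoulder to 70 mm, above it a cap of 34 mm diameter and 28 mm height (70 to 98 mm); about 0.22 kg; origin at the centre of its underside, z up; white cap, already standing in the crate
- packed3: a clear round culture bottle, 98 mm tall: body 58 mm diameter up to 58 mm, shoulder to 70 mm, above it a cap of 34 mm diameter and 28 mm height (70 to 98 mm); about 0.22 kg; origin at the centre of its underside, z up; white cap, already standing in the crate
- packed4: a clear round culture bottle, 98 mm tall: body 58 mm diameter up to 58 mm, shoulder to 70 mm, above it a cap of 34 mm diameter and 28 mm height (70 to 98 mm); about 0.22 kg; origin at the centre of its underside, z up; white cap, already standing in the crate
- packed5: a clear round culture bottle, 98 mm tall: body 58 mm diameter up to 58 mm, shoulder to 70 mm, above it a cap of 34 mm diameter and 28 mm height (70 to 98 mm); about 0.22 kg; origin at the centre of its underside, z up; white cap, already standing in the crate
- steel_cup: bystander: open steel cup, 54 mm diameter, 75 mm tall, origin at the centre of its underside
- dishes: bystander: stack of clear dishes, 80 mm diameter, 58 mm tall, origin at the centre of its underside
- sprayer: bystander: red hand sprayer, 66 mm diameter, 154 mm tall, head overhanging up to 52 mm along its -x, origin at the centre of its underside
Mind the look-alikes: they are no part of the job. Leave any yellow look-alike of the loose alone.

How it is judged:
By the outcome, as a careful person would: the job done as asked, in the order asked, and still so for the second after the job is handed in, with the robot touching nothing.
It also fails if it takes over 72 s, if anything falls off the work surface, if the arm or the gripper's body presses on something with over 40 N, if the wrist force passes 120 N, or if a joint passes its speed limit or range.

## Working session

There is one attempt and no reset: what is moved stays moved. The work goes in short steps, Python scripts to look and compute and a tool call to move; the robot and the scene stay as the last step left them, time stands still between calls to the robot, and variables do not carry over. Pictures are saved under pics/ and viewed, about 8 in all and at most 12, crops included, and the job is handed in when it is done.

Besides the shell and the picture viewer there is one more tool, called in YAML: its name, and indented under it one key for each argument. play_rows: Moves the arm, as the interface text tells. Its arguments: {"type":"object","properties":{"commands":{"type":"array"}},"required":["commands"]}

```bash
mkdir -p pics; ls; python3 - <<'E'
from station import r, viewer, job, spotter
import cv2,numpy as np
s=r.sense();print(s['time_s'],s['tcp_pos'],np.round(s['ee_rot'],3).tolist(),s['gripper_width'])
for n in("scene","top"):
    p=viewer.capture(n);cv2.imwrite(f"pics/{n}0.png",p["image"][:,:,::-1])
    print(n,p['fx'],p['fy'],p['cx'],p['cy'],p['dist'],np.round(p['R'],4).tolist(),np.round(p['t'],4).tolist())
    for k in("marker","hub_left","hub_middle","hub_right","crate","spot","loose","packed1","steel_cup","dishes","sprayer"):
        print(k,[(np.round(d['uv'],1).tolist(),round(d['score'],2)) for d in spotter.find_in(k,p)][:7])
E
```

```text
pics
0.0 [ 0.2760082  -0.56012696  0.24046161] [[-0.001, -0.442, 0.897], [0.002, 0.897, 0.442], [-1.0, 0.002, -0.0]] 0.9950774437045895
scene 605.2009852036568 605.2009852036568 320.04548465846887 235.4929005567537 [-0.21117305  0.          0.          0.          0.        ] [[0.508, 0.8614, -0.0065], [0.5546, -0.3328, -0.7627], [-0.6591, 0.3838, -0.6467]] [-0.3203, -0.2776, 1.3391]
marker [([144.3, 280.8], 0.74)]
hub_left [([142.8, 278.8], 0.71), ([197.8, 367.7], 0.5), ([346.0, 166.5], 0.29)]
hub_middle [([142.8, 281.9], 0.6), ([367.0, 154.6], 0.45)]
hub_right [([144.8, 281.5], 0.96)]
crate [([375.4, 205.5], 0.82)]
spot [([371.6, 201.9], 0.53), ([138.6, 261.5], 0.35)]
loose [([291.1, 231.2], 0.87), ([262.2, 195.2], 0.73), ([390.3, 164.5], 0.18)]
packed1 [([389.1, 161.1], 0.88), ([398.0, 192.6], 0.74), ([345.6, 169.2], 0.65), ([370.1, 155.4], 0.56), ([423.8, 180.9], 0.55)]
steel_cup [([331.9, 278.3], 0.73)]
dishes [([464.2, 267.2], 0.62), ([423.3, 179.1], 0.54)]
sprayer [([198.0, 368.5], 0.79)]
top 493.4068231812768 493.4068231812768 311.43778912481525 236.39270630324822 [-0.12087727  0.          0.          0.          0.        ] [[0.0028, -0.9999, -0.0125], [-0.9916, -0.0012, -0.1292], [0.1292, 0.0128, -0.9915]] [0.0202, 0.597, 0.7136]
marker [([471.0, 293.2], 0.8)]
hub_left [([470.3, 293.0], 0.95), ([170.4, 299.7], 0.35)]
hub_middle [([477.1, 290.6], 0.87)]
hub_right [([475.9, 294.5], 0.6), ([487.0, 289.9], 0.35)]
crate [([204.1, 295.5], 0.59), ([471.9, 291.4], 0.53), ([218.1, 290.2], 0.52)]
spot []
loose [([330.6, 271.2], 0.68), ([327.0, 336.4], 0.55), ([454.6, 283.6], 0.25)]
packed1 [([179.4, 339.2], 0.96), ([215.5, 332.5], 0.75), ([173.0, 300.3], 0.64), ([166.8, 262.4], 0.64), ([203.4, 253.8], 0.61)]
steel_cup [([327.6, 187.9], 0.79)]
dishes [([206.1, 148.1], 0.87), ([164.7, 261.9], 0.25)]
sprayer [([472.4, 290.3], 0.63), ([479.0, 140.8], 0.59)]
```

View pics/scene0.png

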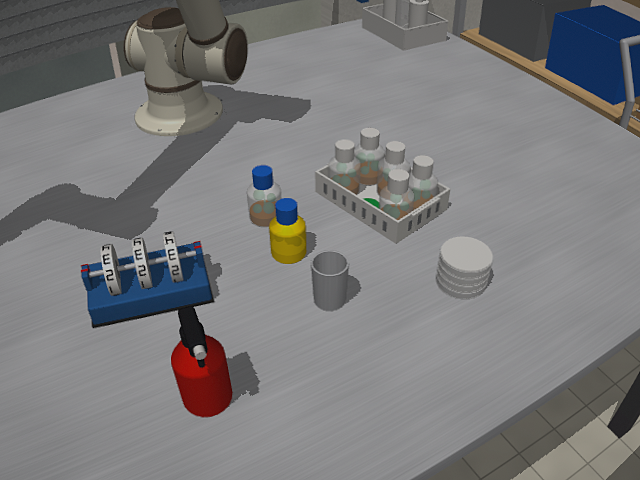

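View pics/top0.png

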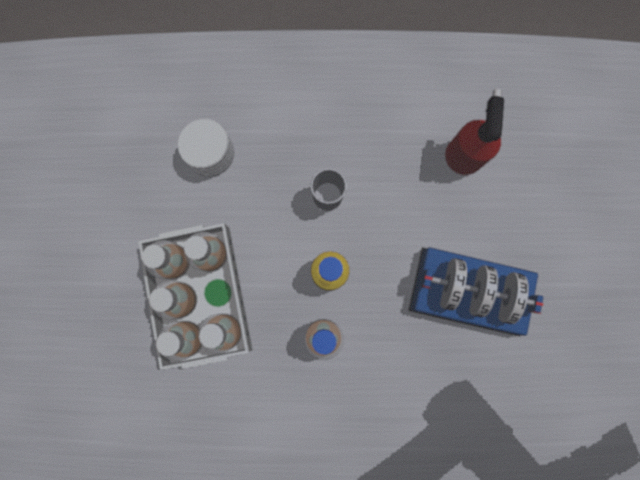

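The image holds two look-alikes. The target is the clear-bodied, blue-capped bottle at scene (262,195) and top (324,340). The yellow one at scene (290,230) and top (330,270) stays put. The white-capped bottles are in the crate, with the green spot at top (217,293). The marker is at top (471,293), with its digits readable from the robot's side.

```bash
cat > h.py <<'E'
from station import r, viewer, job, spotter
import cv2,numpy as np
from scipy.optimize import least_squares
def proj(p,X):
    K=np.array([[p['fx'],0,p['cx']],[0,p['fy'],p['cy']],[0,0,1]])
    return cv2.projectPoints(np.asarray(X,float).reshape(-1,3),cv2.Rodrigues(np.array(p['R']))[0],np.array(p['t']),K,np.array(p['dist']))[0][:,0]
def atz(p,uv,z):
    K=np.array([[p['fx'],0,p['cx']],[0,p['fy'],p['cy']],[0,0,1]])
    n=cv2.undistortPoints(np.array([[uv]],float),K,np.array(p['dist']))[0,0]
    R=np.array(p['R']);c=-R.T@np.array(p['t']);d=R.T@np.array([n[0],n[1],1]);return c+d*(z-c[2])/d[2]
a=np.linspace(0,2*np.pi,40)
def ring(rad,z): return np.c_[rad*np.cos(a),rad*np.sin(a),0*a+z]
CAP=np.r_[ring(.017,.07),ring(.017,.098)]
BOT=np.r_[ring(.029,0),ring(.029,.058),CAP]
def hullcen(p,X):
    M=cv2.moments(cv2.convexHull(proj(p,X).astype(np.float32)));return np.array([M['m10'],M['m01']])/M['m00']
def fitxy(obs,shape,z0,x0):
    f=lambda q:np.concatenate([hullcen(p,shape+[q[0],q[1],z0])-uv for p,uv in obs])
    s=least_squares(f,x0[:2],diff_step=1e-3);return s.x,s.fun
def blob(m,near,rad):
    n,l,st,c=cv2.connectedComponentsWithStats(m.astype(np.uint8))
    L=[(st[i,4],c[i]) for i in range(1,n) if np.hypot(*(c[i]-near))<rad];return max(L,key=lambda t:t[0])
def hsv(p): return cv2.cvtColor(p['image'],cv2.COLOR_RGB2HSV).astype(int)
E
python3 - <<'E'
from h import *
P={n:viewer.capture(n) for n in("scene","top")};T,S=P['top'],P['scene']
H={n:hsv(P[n]) for n in P}
B=lambda h:(abs(h[...,0]-113)<13)&(h[...,1]>130)&(h[...,2]>50)
t=blob(B(H['top']),(324,340),15);s=blob(B(H['scene']),(262,178),15);print(t,s)
x0=atz(T,t[1],.09);print('loose',fitxy([(T,t[1])],CAP,0,x0),fitxy([(S,s[1])],CAP,0,x0),fitxy([(T,t[1]),(S,s[1])],CAP,0,x0))
G=(abs(H['top'][...,0]-65)<15)&(H['top'][...,1]>120)
g=blob(G,(217,293),20);print('spot',g,atz(T,g[1],.004))
for d in spotter.silhouettes("packed1",T)[:6]:
    m=d['region'];ys,xs=np.nonzero(m);u=np.array([xs.mean(),ys.mean()]);q,_=fitxy([(T,u)],BOT,.004,atz(T,u,.05))
    print('packed',round(d['score'],2),u.round(1),q.round(4),m.sum(),cv2.contourArea(cv2.convexHull(proj(T,BOT+[*q,.004]).astype(np.float32))))
d=spotter.silhouettes("crate",T)[0];c,_=cv2.findContours(d['region'].astype(np.uint8),0,2);c=max(c,key=cv2.contourArea)
b=cv2.boxPoints(cv2.minAreaRect(c));print('crate',[atz(T,u,.045).round(4)[:2].tolist() for u in b])
for n in P:
  h=H[n];R=((h[...,0]<8)|(h[...,0]>172))&(h[...,1]>120)&(h[...,2]>60)
  k,l,st,cc=cv2.connectedComponentsWithStats(R.astype(np.uint8))
  for i in range(1,k):
    if 4<st[i,4]<200: print('red',n,st[i,4],cc[i].round(1),atz(P[n],cc[i],.068).round(4))
for k in("steel_cup","dishes","sprayer","loose"):
    d=spotter.silhouettes(k,T)[0];print(k,d['uv'],atz(T,d['uv'],.04).round(3))
im=T['image'][:,:,::-1]
cv2.imwrite('pics/c1.png',np.hstack([cv2.resize(im[230:350,400:560],None,fx=2.5,fy=2.5,interpolation=2),cv2.resize(im[230:380,130:370][:120,:160] if 0 else im[250:370,210:370],None,fx=2.5,fy=2.5,interpolation=2)]))
E
```

```text
(np.int32(414), array([323.67391304, 341.51449275])) (np.int32(424), array([261.95990566, 177.15801887]))
loose (array([0.44299548, 0.00330789]), array([6.01286217e-07, 4.51094309e-07])) (array([4.42862963e-01, 2.18166320e-04]), array([-1.74250215e-06,  1.03892819e-06])) (array([0.44270375, 0.00212309]), array([ 0.85124049,  0.21122798,  0.9931645 , -0.39133807]))
spot (np.int32(262), array([216.35114504, 292.98854962])) [0.51076784 0.17242799 0.004     ]
packed 0.95 [165.6 260. ] [0.5599 0.2453] 1440 1536.470301778405
packed 0.93 [219.5 332.5] [0.4512 0.1589] 1458 1451.5574719998986
packed 0.81 [178.4 340.2] [0.4387 0.2217] 1443 1557.41503655212
packed 0.74 [483.8 290.3] [ 0.5145 -0.2406] 1007 1607.3378953407519
packed 0.73 [173.  299.4] [0.5    0.2317] 1473 1527.7213104255497
packed 0.65 [205.1 252. ] [0.5727 0.1842] 1381 1436.6308017906267
crate [[0.596, 0.2908], [0.6205, 0.1466], [0.4165, 0.1078], [0.3906, 0.2472]]
red scene 6 [196.5 241.3] [ 0.5205 -0.1487  0.068 ]
red scene 15 [197.3 246.5] [ 0.5321 -0.1519  0.068 ]
red scene 8 [ 83.9 264.4] [ 0.4819 -0.3142  0.068 ]
red scene 13 [ 84.1 269.8] [ 0.4939 -0.3168  0.068 ]
red top 14 [427.6 277.3] [ 0.5333 -0.1484  0.068 ]
red top 13 [538.4 303.2] [ 0.4942 -0.3139  0.068 ]
steel_cup [328.5, 187.5] [ 0.673 -0.005  0.04 ]
dishes [207.7, 149.0] [0.736 0.185 0.04 ]
sprayer [479.9, 138.2] [ 0.754 -0.246  0.04 ]
loose [330.0, 273.5] [ 0.54  -0.007  0.04 ]
```

View pics/c1.png

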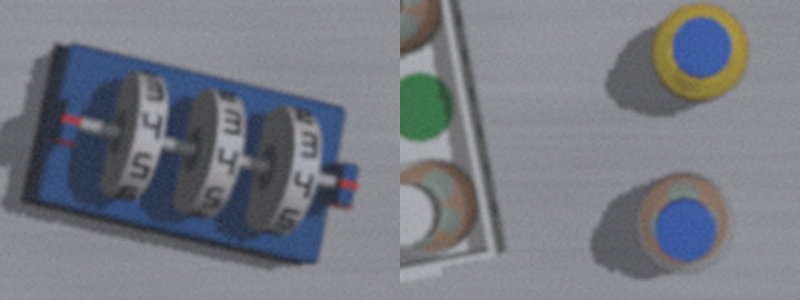

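```bash
cat >> h.py <<'E'
def wheelpts(M,yaw,y,ang,rad=.038,z=.058):
    # ang: angle from top toward marker +x
    ex=np.array([np.cos(yaw),np.sin(yaw),0]);ey=np.array([-np.sin(yaw),np.cos(yaw),0]);ang=np.asarray(ang,float);y=np.asarray(y,float)
    return np.array([M[0],M[1],z])+ex*(rad*np.sin(ang))[...,None]+ey*y[...,None]+np.array([0,0,1])*(rad*np.cos(ang))[...,None]
def strip(p,M,yaw,yc,lo=-80,hi=80):
    A,Y=np.meshgrid(np.radians(np.arange(hi,lo,-.5)),yc+np.linspace(.008,-.008,48),indexing='ij')
    uv=proj(p,wheelpts(M,yaw,Y,A)).reshape(A.shape+(2,)).astype(np.float32)
    return cv2.remap(p['image'],uv[...,0],uv[...,1],cv2.INTER_CUBIC)[:,:,::-1]
E
python3 - <<'E'
from h import *
T=viewer.capture('top');S=viewer.capture('scene')
c=np.array([[65,45],[345,108],[315,262],[40,200]])/2.5+[400,230]
q=np.array([atz(T,u,.038)[:2] for u in c]);print(q.round(4).tolist(),q.mean(0),[np.linalg.norm(q[i]-q[i-1]).round(4) for i in range(4)])
for p,n in((T,'top'),(S,'scene')):
    m=(abs(hsv(p)[...,0]-108)<12)&(hsv(p)[...,1]>130)
    # base fit: IoU-like on hull of blue mask component
    near=(471,293) if n=='top' else (150,285)
    ex=.092;print(n)
    yy,xx=np.mgrid[:480,:640];m&=np.hypot(xx-near[0],yy-near[1])<80
    pts=np.argwhere(m)[:,::-1].astype(np.int32);hull=cv2.convexHull(pts);A=np.zeros((480,640),np.uint8);cv2.fillConvexPoly(A,hull,1)
    def cost(v):
        x,y,w=v;ca,sa=np.cos(w),np.sin(w);L=[(sx*.052,sy*.092,z) for sx in(-1,1) for sy in(-1,1) for z in(0,.038)]+[(sx*.006,sy*.085+e,.068) for sx in(-1,1) for sy in(-1,1) for e in(-.005,.005)]
        X=np.array([[x+ca*a-sa*b,y+sa*a+ca*b,z] for a,b,z in L]);B=np.zeros((480,640),np.uint8);cv2.fillConvexPoly(B,cv2.convexHull((proj(p,X)*16).astype(np.int32)),1,shift=4);return (A!=B).sum()
    from scipy.optimize import minimize
    o=minimize(cost,[.514,-.231,-.232],method='Nelder-Mead',options=dict(initial_simplex=[[.514,-.231,-.232],[.52,-.231,-.232],[.514,-.225,-.232],[.514,-.231,-.2]]));print(o.x.round(4),o.fun,A.sum())
M=(.5138,-.231);yaw=-.232
out=[]
for p in(T,S):
    for yc in(.046,0,-.046):
        s=strip(p,M,yaw,yc).copy();s=cv2.resize(s,(96,480));
        for d in range(-80,81,20): cv2.line(s,(0,int((80-d)*3)),(10 if d else 96,int((80-d)*3)),(0,0,255),1)
        out.append(s)
im=S['image'][220:335,70:225,::-1];im=cv2.resize(im,(0,0),fx=1.3,fy=1.3)
cv2.imwrite('pics/strip.png',np.hstack(out))
E
```

```text
[[0.5794, -0.1537], [0.5401, -0.329], [0.4462, -0.306], [0.4855, -0.1364]] [ 0.51279788 -0.23125251] [np.float64(0.0955), np.float64(0.1796), np.float64(0.0966), np.float64(0.174)]
top
[ 0.5147 -0.231  -0.1998] 1345.0 7467
scene
[ 0.5193 -0.2334 -0.2362] 645.0 7980
```

View pics/strip.png

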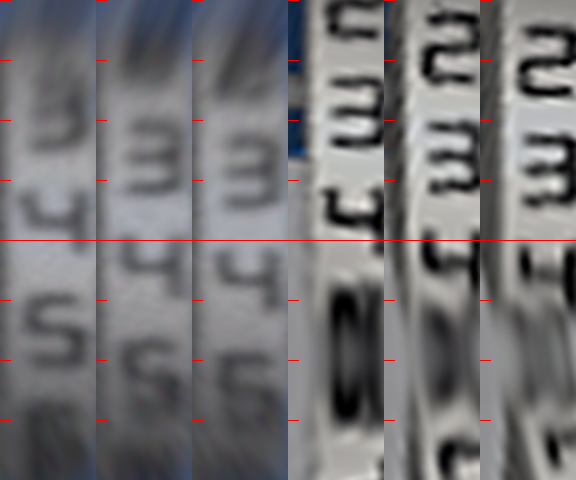

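The strips put the left wheel's 4 about 6.5° past the top, so the wheel is at ≈150°. The middle wheel's 4 is about 8° short (≈136°) and the right wheel's about 13° short (≈131°). Both cameras agree.

The loose bottle is at (0.443, 0.002) and the free place at (0.511, 0.172), with crate yaw 11.4°. I'm moving above the bottle.

play_rows:
  commands:
    - {"fingers":-0.4,"tx":0,"ty":0.038,"tz":0.035,"ax":0.016,"ay":0,"az":0}
    - {"fingers":-0.4,"tx":0,"ty":0.076,"tz":0.071,"ax":0.033,"ay":0,"az":0}
    - {"fingers":-0.4,"tx":0,"ty":0.115,"tz":0.106,"ax":0.049,"ay":0,"az":0}
    - {"fingers":-0.4,"tx":0,"ty":0.153,"tz":0.142,"ax":0.066,"ay":0,"az":0}
    - {"fingers":-0.4,"tx":0,"ty":0.191,"tz":0.177,"ax":0.082,"ay":0,"az":0}

```text
time_s: 2.12
tcp_pos: [0.3321, -0.3719, 0.2416]
ee_rot: [[0.0, -0.196, 0.981], [-0.0, 0.981, 0.196], [-1.0, -0.0, 0.0]]
wrist_force: [0.5, -0.0, -0.4]
gripper_width: 0.737
```

play_rows:
  commands:
    - {"fingers":-0.4,"tx":0,"ty":0.046,"tz":0.0244,"ax":0,"ay":0,"az":0}
    - {"fingers":-0.4,"tx":0,"ty":0.092,"tz":0.0488,"ax":0,"ay":0,"az":0}
    - {"fingers":-0.4,"tx":0,"ty":0.138,"tz":0.0732,"ax":0,"ay":0,"az":0}
    - {"fingers":-0.4,"tx":0,"ty":0.184,"tz":0.0976,"ax":0,"ay":0,"az":0}
    - {"fingers":-0.4,"tx":0,"ty":0.23,"tz":0.122,"ax":0,"ay":0,"az":0}

```text
time_s: 2.53
tcp_pos: [0.3875, -0.1844, 0.242]
ee_rot: [[0.001, -0.199, 0.98], [-0.0, 0.98, 0.199], [-1.0, -0.0, 0.001]]
wrist_force: [0.4, 0.4, 0.6]
gripper_width: 0.699
```

play_rows:
  commands:
    - {"fingers":-0.4,"tx":0,"ty":0.046,"tz":0.0244,"ax":0,"ay":0,"az":0}
    - {"fingers":-0.4,"tx":0,"ty":0.092,"tz":0.0488,"ax":0,"ay":0,"az":0}
    - {"fingers":-0.4,"tx":0,"ty":0.138,"tz":0.0732,"ax":0,"ay":0,"az":0}
    - {"fingers":-0.4,"tx":0,"ty":0.184,"tz":0.0976,"ax":0,"ay":0,"az":0}
    - {"fingers":-0.4,"tx":0,"ty":0.23,"tz":0.122,"ax":0,"ay":0,"az":0}

```text
time_s: 2.95
tcp_pos: [0.4429, 0.0031, 0.2421]
ee_rot: [[0.001, -0.199, 0.98], [0.0, 0.98, 0.199], [-1.0, 0.0, 0.001]]
wrist_force: [0.2, -1.0, 0.3]
gripper_width: 0.7
```

play_rows:
  commands:
    - {"fingers":-0.4,"tx":0.05,"ty":0,"tz":0,"ax":0,"ay":0,"az":0}
    - {"fingers":-0.4,"tx":0.1,"ty":0,"tz":0,"ax":0,"ay":0,"az":0}
    - {"fingers":-0.4,"tx":0.145,"ty":0,"tz":0,"ax":0,"ay":0,"az":0}
    - {"fingers":-0.4,"tx":0.18,"ty":0,"tz":0,"ax":0,"ay":0,"az":0}
    - {"fingers":-0.4,"tx":0.203,"ty":0,"tz":0,"ax":0,"ay":0,"az":0}

```text
time_s: 3.37
tcp_pos: [0.4413, 0.0008, 0.0869]
ee_rot: [[-0.004, -0.199, 0.98], [-0.001, 0.98, 0.199], [-1.0, -0.0, -0.004]]
wrist_force: [-0.1, 0.1, 0.2]
gripper_width: 0.7
```

play_rows:
  commands:
    - {"fingers":-0.1,"tx":0,"ty":0,"tz":0,"ax":0,"ay":0,"az":0}
    - {"fingers":0.1,"tx":0,"ty":0,"tz":0,"ax":0,"ay":0,"az":0}
    - {"fingers":0.2,"tx":0,"ty":0,"tz":0,"ax":0,"ay":0,"az":0}
    - {"fingers":1,"tx":0,"ty":0,"tz":0,"ax":0,"ay":0,"az":0}
    - {"fingers":1,"tx":0,"ty":0,"tz":0,"ax":0,"ay":0,"az":0}

```text
time_s: 3.78
tcp_pos: [0.4437, 0.0013, 0.0907]
ee_rot: [[0.003, -0.199, 0.98], [0.001, 0.98, 0.199], [-1.0, 0.0, 0.003]]
wrist_force: [0.5, -0.6, 0.1]
gripper_width: 0.404
```

play_rows:
  commands:
    - {"fingers":1,"tx":0,"ty":0,"tz":0,"ax":0,"ay":0,"az":0}
    - {"fingers":1,"tx":0,"ty":0,"tz":0,"ax":0,"ay":0,"az":0}
    - {"fingers":1,"tx":-0.01,"ty":0,"tz":0,"ax":0,"ay":0,"az":0}

```text
time_s: 4.03
tcp_pos: [0.4419, 0.0008, 0.0964]
ee_rot: [[-0.002, -0.198, 0.98], [-0.0, 0.98, 0.198], [-1.0, 0.0, -0.002]]
wrist_force: [-0.6, -0.2, -2.3]
gripper_width: 0.381
```

play_rows:
  commands:
    - {"fingers":1,"tx":-0.02,"ty":0,"tz":0,"ax":0,"ay":0,"az":0}
    - {"fingers":1,"tx":-0.06,"ty":0,"tz":0,"ax":0,"ay":0,"az":0}
    - {"fingers":1,"tx":-0.1,"ty":0,"tz":0,"ax":0,"ay":0,"az":0}
    - {"fingers":1,"tx":-0.14,"ty":0,"tz":0,"ax":0,"ay":0,"az":0}
    - {"fingers":1,"tx":-0.16,"ty":0,"tz":0,"ax":0,"ay":0,"az":0}

```text
time_s: 4.45
tcp_pos: [0.4437, 0.0012, 0.2205]
ee_rot: [[0.005, -0.199, 0.98], [0.001, 0.98, 0.199], [-1.0, 0.0, 0.005]]
wrist_force: [1.0, 0.2, -1.3]
gripper_width: 0.387
```

play_rows:
  commands:
    - {"fingers":1,"tx":0,"ty":0.016,"tz":0.011,"ax":0,"ay":0,"az":0}
    - {"fingers":1,"tx":0,"ty":0.045,"tz":0.03,"ax":0,"ay":0,"az":0}
    - {"fingers":1,"tx":0,"ty":0.08,"tz":0.053,"ax":0,"ay":0,"az":0}
    - {"fingers":1,"tx":0,"ty":0.115,"tz":0.077,"ax":0,"ay":0,"az":0}
    - {"fingers":1,"tx":0,"ty":0.15,"tz":0.1,"ax":0,"ay":0,"az":0}

```text
time_s: 4.87
tcp_pos: [0.4934, 0.1277, 0.2157]
ee_rot: [[-0.002, -0.198, 0.98], [-0.0, 0.98, 0.198], [-1.0, -0.0, -0.002]]
wrist_force: [-0.2, 0.4, -2.0]
gripper_width: 0.38
```

play_rows:
  commands:
    - {"fingers":1,"tx":0,"ty":0.03,"tz":0.02,"ax":0,"ay":0,"az":0}
    - {"fingers":1,"tx":0,"ty":0.047,"tz":0.031,"ax":0,"ay":0,"az":0}
    - {"fingers":1,"tx":0,"ty":0.0525,"tz":0.035,"ax":0,"ay":0,"az":0}
    - {"fingers":1,"tx":0,"ty":0.0525,"tz":0.035,"ax":0,"ay":0,"az":0}
    - {"fingers":1,"tx":0,"ty":0.0525,"tz":0.035,"ax":0,"ay":0,"az":0}

```text
time_s: 5.28
tcp_pos: [0.5109, 0.1694, 0.216]
ee_rot: [[-0.002, -0.199, 0.98], [-0.001, 0.98, 0.199], [-1.0, -0.001, -0.002]]
wrist_force: [-1.0, -0.8, -1.8]
gripper_width: 0.385
```

```bash
python3 - <<'E'
from h import *
s=r.sense();print(s['tcp_pos'].round(4),np.round(s['ee_rot'],3).tolist(),s['wrist_force'].round(2))
S=viewer.capture('scene');T=viewer.capture('top')
ims=[]
for p,c in((S,None),(T,None)):
    t=s['tcp_pos'];base=[.5114,.171,.004]
    im=p['image'][:,:,::-1].copy()
    # predicted outline of the bottle in hand (bottom .093-.004 below TCP)
    for X,col in((ring(.029,0)+[t[0],t[1],t[2]-.0905],(0,0,255)),(ring(.029,.058)+[t[0],t[1],t[2]-.0905],(255,0,255)),(ring(.022,0)+base,(0,255,255))):
        cv2.polylines(im,[(proj(p,X)*16).astype(np.int32)],True,col,1,shift=4)
    u=proj(p,[t])[0].astype(int);x=np.clip(u[0]-65,0,510);y=np.clip(u[1]-50,0,350)
    ims.append(cv2.resize(im[y:y+130,x:x+130],None,fx=3,fy=3,interpolation=2))
cv2.imwrite('pics/hand.png',np.hstack(ims))
E
```

```text
[0.5109 0.1694 0.216 ] [[-0.002, -0.199, 0.98], [-0.001, 0.98, 0.199], [-1.0, -0.001, -0.002]] [-0.99 -0.79 -1.77]
```

View pics/hand.png

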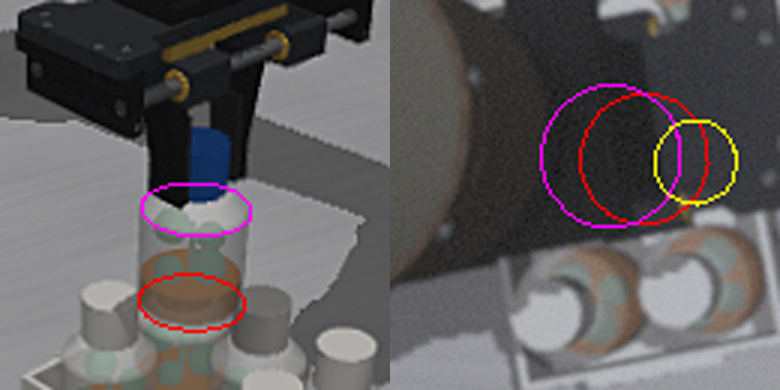

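```bash
python3 - <<'E'
from h import *
S=viewer.capture('scene')
def tops(X): 
    u=proj(S,X); return u
for d in spotter.silhouettes("packed1",S)[:5]:
    m=d['region'];ys,xs=np.nonzero(m);top=ys.min();k=(ys>top+3)&(ys<top+14);uc=np.mean([ (xs[ys==y].min()+xs[ys==y].max())/2 for y in range(top+4,top+14) if (ys==y).any()])
    w=np.mean([np.ptp(xs[ys==y])+1 for y in range(top+4,top+14) if (ys==y).any()])
    def f(q):
        u=proj(S,CAP+[q[0],q[1],.004]);return [(u[:,0].min()+u[:,0].max())/2-.0-uc-.0,u[:,1].min()-top]
    q=least_squares(f,atz(S,[uc,top+5],.1)[:2]).x;u=proj(S,CAP+[*q,.004])
    print(round(d['score'],2),d['uv'],'top',top,'uc',uc,'w',w,np.ptp(u[:,0]).round(1),q.round(4))
E
```

```text
0.92 [397.3, 193.5] top 169 uc 397.9 w 20.6 22.2 [0.5739 0.1799]
0.79 [368.0, 166.9] top 150 uc 368.95 w 25.9 20.8 [0.5022 0.172 ]
0.7 [388.7, 161.5] top 140 uc 395.6 w 18.8 20.6 [0.4987 0.2304]
0.22 [111.7, 264.3] top 244 uc 107.9 w 15.4 27.9 [ 0.5142 -0.2804]
```

play_rows:
  commands:
    - {"fingers":1,"tx":0.02,"ty":0,"tz":0.0014,"ax":0,"ay":0,"az":0}
    - {"fingers":1,"tx":0.045,"ty":0,"tz":0.0014,"ax":0,"ay":0,"az":0}
    - {"fingers":1,"tx":0.065,"ty":0,"tz":0.0014,"ax":0,"ay":0,"az":0}
    - {"fingers":1,"tx":0.085,"ty":0,"tz":0.0014,"ax":0,"ay":0,"az":0}
    - {"fingers":1,"tx":0.1,"ty":0,"tz":0.0014,"ax":0,"ay":0,"az":0}

```text
time_s: 5.9
tcp_pos: [0.5122, 0.1692, 0.1409]
ee_rot: [[-0.001, -0.198, 0.98], [-0.0, 0.98, 0.198], [-1.0, -0.0, -0.001]]
wrist_force: [-0.2, -0.6, -2.1]
gripper_width: 0.383
```

play_rows:
  commands:
    - {"fingers":1,"tx":0.012,"ty":0,"tz":0,"ax":0,"ay":0,"az":0}
    - {"fingers":1,"tx":0.024,"ty":0,"tz":0,"ax":0,"ay":0,"az":0}
    - {"fingers":1,"tx":0.036,"ty":0,"tz":0,"ax":0,"ay":0,"az":0}
    - {"fingers":1,"tx":0.046,"ty":0,"tz":0,"ax":0,"ay":0,"az":0}
    - {"fingers":1,"tx":0.054,"ty":0,"tz":0,"ax":0,"ay":0,"az":0}

```text
time_s: 6.32
tcp_pos: [0.5128, 0.1701, 0.1007]
ee_rot: [[-0.0, -0.199, 0.98], [-0.0, 0.98, 0.199], [-1.0, -0.0, -0.0]]
wrist_force: [-0.3, 0.1, -1.7]
gripper_width: 0.382
```

play_rows:
  commands:
    - {"fingers":1,"tx":0.002,"ty":0,"tz":0,"ax":0,"ay":0,"az":0}
    - {"fingers":1,"tx":0.004,"ty":0,"tz":0,"ax":0,"ay":0,"az":0}
    - {"fingers":1,"tx":0.006,"ty":0,"tz":0,"ax":0,"ay":0,"az":0}
    - {"fingers":1,"tx":0.007,"ty":0,"tz":0,"ax":0,"ay":0,"az":0}
    - {"fingers":1,"tx":0.007,"ty":0,"tz":0,"ax":0,"ay":0,"az":0}

```text
time_s: 6.73
tcp_pos: [0.5129, 0.1703, 0.0962]
ee_rot: [[0.0, -0.199, 0.98], [0.0, 0.98, 0.199], [-1.0, 0.0, 0.0]]
wrist_force: [0.3, -0.4, -1.6]
gripper_width: 0.383
```

play_rows:
  commands:
    - {"fingers":1,"tx":0.001,"ty":0,"tz":0,"ax":0,"ay":0,"az":0}
    - {"fingers":1,"tx":0.002,"ty":0,"tz":0,"ax":0,"ay":0,"az":0}
    - {"fingers":1,"tx":0.002,"ty":0,"tz":0,"ax":0,"ay":0,"az":0}

```text
time_s: 6.98
tcp_pos: [0.5129, 0.1703, 0.0947]
ee_rot: [[0.0, -0.199, 0.98], [0.0, 0.98, 0.199], [-1.0, 0.0, 0.0]]
wrist_force: [0.4, 0.0, -0.6]
gripper_width: 0.379
```

play_rows:
  commands:
    - {"fingers":1,"tx":0.001,"ty":0,"tz":0,"ax":0,"ay":0,"az":0}
    - {"fingers":1,"tx":0.001,"ty":0,"tz":0,"ax":0,"ay":0,"az":0}

```text
time_s: 7.15
tcp_pos: [0.5131, 0.1703, 0.0947]
ee_rot: [[0.001, -0.199, 0.98], [0.0, 0.98, 0.199], [-1.0, -0.0, 0.001]]
wrist_force: [-1.3, -0.1, 3.9]
gripper_width: 0.388
```

play_rows:
  commands:
    - {"fingers":0.15,"tx":0,"ty":0,"tz":0,"ax":0,"ay":0,"az":0}
    - {"fingers":0.05,"tx":0,"ty":0,"tz":0,"ax":0,"ay":0,"az":0}
    - {"fingers":-0.05,"tx":0,"ty":0,"tz":0,"ax":0,"ay":0,"az":0}
    - {"fingers":-0.1,"tx":0,"ty":0,"tz":0,"ax":0,"ay":0,"az":0}
    - {"fingers":-0.1,"tx":0,"ty":0,"tz":0,"ax":0,"ay":0,"az":0}

```text
time_s: 7.57
tcp_pos: [0.5128, 0.1702, 0.0937]
ee_rot: [[-0.0, -0.199, 0.98], [-0.0, 0.98, 0.199], [-1.0, -0.0, -0.0]]
wrist_force: [-0.3, -0.0, 0.5]
gripper_width: 0.537
```

play_rows:
  commands:
    - {"fingers":-0.1,"tx":-0.01,"ty":0,"tz":0,"ax":0,"ay":0,"az":0}
    - {"fingers":-0.1,"tx":-0.04,"ty":0,"tz":0,"ax":0,"ay":0,"az":0}
    - {"fingers":-0.1,"tx":-0.08,"ty":0,"tz":0,"ax":0,"ay":0,"az":0}
    - {"fingers":-0.1,"tx":-0.13,"ty":0,"tz":0,"ax":0,"ay":0,"az":0}
    - {"fingers":-0.1,"tx":-0.16,"ty":0,"tz":0,"ax":0,"ay":0,"az":0}

```text
time_s: 7.98
tcp_pos: [0.514, 0.1706, 0.2181]
ee_rot: [[0.005, -0.2, 0.98], [0.002, 0.98, 0.2], [-1.0, 0.001, 0.005]]
wrist_force: [0.9, 1.0, 1.4]
gripper_width: 0.549
```

play_rows:
  commands:
    - {"fingers":0.4,"tx":0,"ty":-0.045,"tz":-0.0133,"ax":0.0274,"ay":0,"az":0}
    - {"fingers":0.4,"tx":0,"ty":-0.09,"tz":-0.0266,"ax":0.0548,"ay":0,"az":0}
    - {"fingers":0.4,"tx":0,"ty":-0.134,"tz":-0.04,"ax":0.0822,"ay":0,"az":0}
    - {"fingers":0.4,"tx":0,"ty":-0.179,"tz":-0.0532,"ax":0.1096,"ay":0,"az":0}
    - {"fingers":0.4,"tx":0,"ty":-0.224,"tz":-0.0665,"ax":0.137,"ay":0,"az":0}

```text
time_s: 8.4
tcp_pos: [0.4969, -0.0057, 0.2146]
ee_rot: [[0.001, 0.232, 0.973], [0.0, 0.973, -0.232], [-1.0, 0.0, 0.001]]
wrist_force: [0.4, -0.4, -0.7]
gripper_width: 0.327
```

play_rows:
  commands:
    - {"fingers":0.4,"tx":0,"ty":-0.046,"tz":0.0067,"ax":0,"ay":-0.029,"az":0}
    - {"fingers":0.4,"tx":0,"ty":-0.092,"tz":0.0134,"ax":0,"ay":-0.058,"az":0}
    - {"fingers":0.4,"tx":0,"ty":-0.139,"tz":0.02,"ax":0,"ay":-0.087,"az":0}
    - {"fingers":0.4,"tx":0,"ty":-0.185,"tz":0.0267,"ax":0,"ay":-0.116,"az":0}
    - {"fingers":0.4,"tx":0,"ty":-0.231,"tz":0.0334,"ax":0,"ay":-0.1444,"az":0}

```text
time_s: 8.82
tcp_pos: [0.4818, -0.1799, 0.2153]
ee_rot: [[0.432, 0.227, 0.873], [-0.101, 0.974, -0.203], [-0.896, 0.0, 0.444]]
wrist_force: [1.4, -1.2, -0.4]
gripper_width: 0.297
```

play_rows:
  commands:
    - {"fingers":0.4,"tx":0,"ty":0,"tz":0,"ax":0,"ay":0,"az":0}
    - {"fingers":0.4,"tx":0,"ty":0,"tz":0,"ax":0,"ay":0,"az":0}

```text
time_s: 8.98
tcp_pos: [0.4803, -0.1804, 0.2138]
ee_rot: [[0.426, 0.232, 0.875], [-0.102, 0.973, -0.208], [-0.899, -0.0, 0.438]]
wrist_force: [0.5, 0.2, -0.2]
gripper_width: 0.301
```

```bash
cat >> h.py <<'E'
EX=np.array([.973,-.2305,0]);EY=np.array([.2305,.973,0]);EZ=np.array([0,0,1.]);C=np.array([.5133,-.2335,.058])
def wgoto(k,theta,rho,C=C):
    "tool-frame shift (normalised) and turn from the present pose to wheel k (1,0,-1), tilt deg, radius"
    from scipy.spatial.transform import Rotation as Ro
    s=r.sense();p,R=np.array(s['tcp_pos']),np.array(s['ee_rot']);t=np.radians(theta);ax=np.sin(t)*EX+np.cos(t)*EZ
    G=np.c_[-ax,EY,np.cross(-ax,EY)];P=C+.046*k*EY+rho*ax
    print('shift',(R.T@(P-p)/.75).round(4),'turn',(Ro.from_matrix(R.T@G).as_rotvec()/np.pi).round(4),'dist mm',(1e3*np.linalg.norm(P-p)).round(1),'t',s['time_s'],'F',np.round(s['wrist_force'],1))
E
python3 - <<'E'
from h import *
wgoto(1,-26,.098)
T=viewer.capture('top');S=viewer.capture('scene')
im=np.hstack([cv2.resize(T['image'][215:385,130:300,::-1],(400,400),interpolation=2),cv2.resize(S['image'][120:260,290:430,::-1],(400,400),interpolation=2)]);cv2.imwrite('pics/placed.png',im)
E
```

```text
shift [ 0.082   0.0026 -0.0378] turn [-0.0003 -0.0002  0.0003] dist mm 67.8 t 8.9833 F [ 0.5  0.2 -0.2]
```

View pics/placed.png

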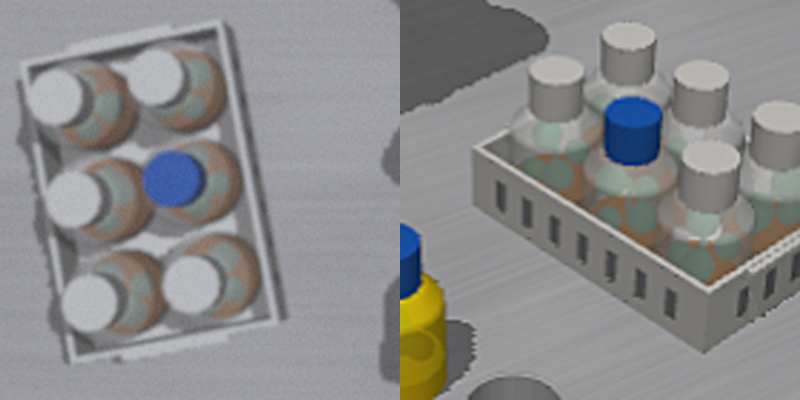

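The bottle stands upright in its place, with the blue cap in the middle of the free side. Next is the left wheel.

play_rows:
  commands:
    - {"fingers":0.4,"tx":0.03,"ty":0.001,"tz":-0.014,"ax":0,"ay":0,"az":0}
    - {"fingers":0.4,"tx":0.06,"ty":0.002,"tz":-0.028,"ax":0,"ay":0,"az":0}
    - {"fingers":0.4,"tx":0.085,"ty":0.0026,"tz":-0.0378,"ax":0,"ay":0,"az":0}
    - {"fingers":0.4,"tx":0.115,"ty":0.0026,"tz":-0.0378,"ax":0,"ay":0,"az":0}
    - {"fingers":0.4,"tx":0.132,"ty":0.0026,"tz":-0.0378,"ax":0,"ay":0,"az":0}

```text
time_s: 9.5
tcp_pos: [0.5046, -0.1875, 0.1271]
ee_rot: [[0.407, 0.217, 0.887], [-0.073, 0.976, -0.205], [-0.911, 0.018, 0.413]]
wrist_force: [0.7, -1.0, 0.7]
gripper_width: 0.294
```

play_rows:
  commands:
    - {"fingers":0.4,"tx":0,"ty":0,"tz":0,"ax":0,"ay":0,"az":0}
    - {"fingers":0.4,"tx":0,"ty":0,"tz":0,"ax":0,"ay":0,"az":0}

```text
time_s: 9.67
tcp_pos: [0.5047, -0.1875, 0.1283]
ee_rot: [[0.408, 0.218, 0.887], [-0.074, 0.976, -0.206], [-0.91, 0.018, 0.414]]
wrist_force: [-0.4, -0.6, 0.1]
gripper_width: 0.3
```

```bash
python3 - <<'E'
from h import *
wgoto(1,-26,.028)
T=viewer.capture('top');S=viewer.capture('scene')
im=np.hstack([cv2.resize(T['image'][230:340,405:560,::-1],(423,300),interpolation=2),cv2.resize(S['image'][215:325,70:210,::-1],(377,300),interpolation=2)]);cv2.imwrite('pics/w1.png',im)
E
```

```text
shift [ 0.0585  0.0031 -0.0168] turn [ 0.0012 -0.0084 -0.007 ] dist mm 45.7 t 9.6667 F [-0.4 -0.6  0.1]
```

View pics/w1.png

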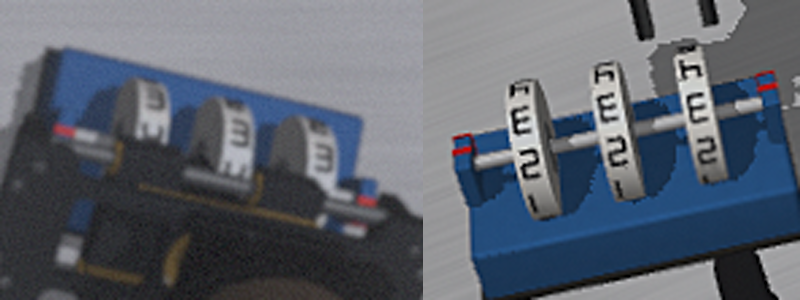

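```bash
python3 - <<'E'
from h import *
s=r.sense();print(np.round(s['joints'],1))
wgoto(1,0,.08)
E
```

```text
[  -2.5   11.9  -45.2   20.7   -9.2 -120.1]
shift [-0.      0.0048  0.0294] turn [ 0.0027  0.1362 -0.0066] dist mm 22.4 t 9.7667 F [-0.4  0.6 -0.2]
```

play_rows:
  commands:
    - {"fingers":0.4,"tx":0,"ty":0.001,"tz":0.006,"ax":0.0005,"ay":0.027,"az":-0.0013}
    - {"fingers":0.4,"tx":0,"ty":0.002,"tz":0.012,"ax":0.001,"ay":0.054,"az":-0.0026}
    - {"fingers":0.4,"tx":0,"ty":0.003,"tz":0.018,"ax":0.0016,"ay":0.082,"az":-0.004}
    - {"fingers":0.4,"tx":0,"ty":0.004,"tz":0.024,"ax":0.0022,"ay":0.109,"az":-0.0053}
    - {"fingers":0.4,"tx":0,"ty":0.0048,"tz":0.0294,"ax":0.0027,"ay":0.1362,"az":-0.0066}

```text
time_s: 10.18
tcp_pos: [0.5241, -0.1892, 0.1396]
ee_rot: [[-0.001, 0.231, 0.973], [0.001, 0.973, -0.231], [-1.0, 0.0, -0.002]]
wrist_force: [0.3, 0.8, -0.1]
gripper_width: 0.301
```

play_rows:
  commands:
    - {"fingers":0.4,"tx":0,"ty":0,"tz":0,"ax":0,"ay":0,"az":0}
    - {"fingers":0.4,"tx":0,"ty":0,"tz":0,"ax":0,"ay":0,"az":0}

```text
time_s: 10.35
tcp_pos: [0.524, -0.1894, 0.1377]
ee_rot: [[0.001, 0.232, 0.973], [-0.0, 0.973, -0.232], [-1.0, 0.0, 0.001]]
wrist_force: [-0.3, 0.8, -0.2]
gripper_width: 0.3
```

```bash
python3 - <<'E'
from h import *
s=r.sense();print(np.round(s['joints'],1),s['tcp_pos'])
wgoto(1,0,.08)
S=viewer.capture('scene');p=S
im=S['image'][170:290,120:240,::-1].copy();im=cv2.resize(im,None,fx=5,fy=5,interpolation=2)
tp,R=np.array(s['tcp_pos']),np.array(s['ee_rot'])
for X in (tp+.019*R[:,0],tp+.019*R[:,0]+.013*R[:,1],tp+.019*R[:,0]-.013*R[:,1], C+.046*EY+.038*EZ+.008*EY,C+.046*EY+.038*EZ-.008*EY):
    u=(proj(p,[X])[0]-[120,170])*5;cv2.circle(im,tuple(u.astype(int)),3,(0,255,0),-1)
cv2.imwrite('pics/w2.png',im)
E
```

```text
[  -3.2   21.1  -17.4    0.   -51.5 -100.2] [ 0.52403611 -0.18937117  0.13769969]
shift [-0.0004  0.0008 -0.0004] turn [-0.0004  0.0003 -0.    ] dist mm 0.7 t 10.35 F [-0.3  0.8 -0.2]
```

View pics/w2.png

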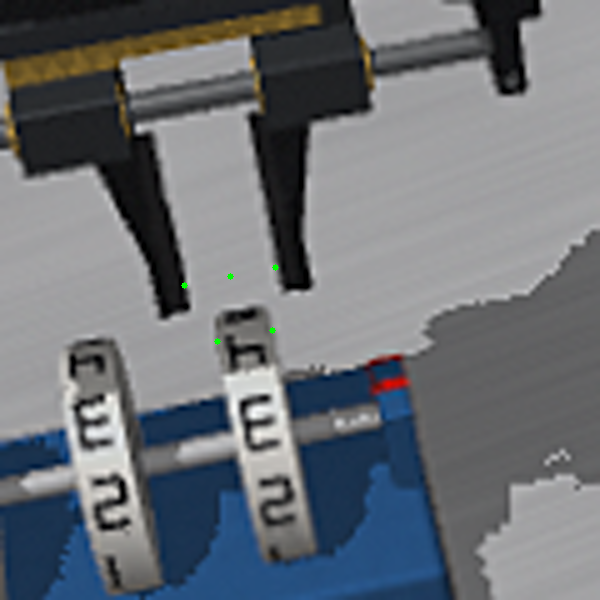

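play_rows:
  commands:
    - {"fingers":0.4,"tx":0.014,"ty":0.0008,"tz":0,"ax":0,"ay":0,"az":0}
    - {"fingers":0.4,"tx":0.03,"ty":0.0008,"tz":0,"ax":0,"ay":0,"az":0}
    - {"fingers":0.4,"tx":0.045,"ty":0.0008,"tz":0,"ax":0,"ay":0,"az":0}
    - {"fingers":0.4,"tx":0.06,"ty":0.0008,"tz":0,"ax":0,"ay":0,"az":0}
    - {"fingers":0.4,"tx":0.069,"ty":0.0008,"tz":0,"ax":0,"ay":0,"az":0}

```text
time_s: 10.82
tcp_pos: [0.5212, -0.1886, 0.084]
ee_rot: [[-0.003, 0.232, 0.973], [0.001, 0.973, -0.232], [-1.0, 0.0, -0.003]]
wrist_force: [0.9, 0.3, -0.5]
gripper_width: 0.302
```

play_rows:
  commands:
    - {"fingers":0.4,"tx":0,"ty":0,"tz":0,"ax":0,"ay":0,"az":0}
    - {"fingers":0.5,"tx":0,"ty":0,"tz":0,"ax":0,"ay":0,"az":0}
    - {"fingers":0.55,"tx":0,"ty":0,"tz":0,"ax":0,"ay":0,"az":0}
    - {"fingers":0.6,"tx":0,"ty":0,"tz":0,"ax":0,"ay":0,"az":0}
    - {"fingers":0.62,"tx":0,"ty":0,"tz":0,"ax":0,"ay":0,"az":0}

```text
time_s: 11.23
tcp_pos: [0.5238, -0.189, 0.0863]
ee_rot: [[0.001, 0.232, 0.973], [0.0, 0.973, -0.232], [-1.0, 0.0, 0.001]]
wrist_force: [0.1, 0.8, -0.1]
gripper_width: 0.207
```

play_rows:
  commands:
    - {"fingers":0.65,"tx":0,"ty":0,"tz":0,"ax":0,"ay":0,"az":0}
    - {"fingers":0.65,"tx":0,"ty":0,"tz":0,"ax":0,"ay":0,"az":0}

```text
time_s: 11.4
tcp_pos: [0.5237, -0.1897, 0.0863]
ee_rot: [[-0.0, 0.231, 0.973], [-0.001, 0.973, -0.231], [-1.0, -0.001, -0.0]]
wrist_force: [-1.5, -3.0, 1.8]
gripper_width: 0.182
```

play_rows:
  commands:
    - {"fingers":1,"tx":0,"ty":0,"tz":0,"ax":0,"ay":0,"az":0}
    - {"fingers":1,"tx":0,"ty":0,"tz":0,"ax":0,"ay":0,"az":0}

```text
time_s: 11.57
tcp_pos: [0.5237, -0.1897, 0.0863]
ee_rot: [[-0.0, 0.232, 0.973], [-0.001, 0.973, -0.232], [-1.0, -0.001, -0.0]]
wrist_force: [-0.2, -5.2, 3.3]
gripper_width: 0.182
```

play_rows:
  commands:
    - {"fingers":1,"tx":0.0003,"ty":0,"tz":0.0044,"ax":0,"ay":0.0378,"az":0}
    - {"fingers":1,"tx":0.001,"ty":0,"tz":0.0088,"ax":0,"ay":0.0756,"az":0}
    - {"fingers":1,"tx":0.0023,"ty":0,"tz":0.013,"ax":0,"ay":0.1133,"az":0}
    - {"fingers":1,"tx":0.0041,"ty":0,"tz":0.0171,"ax":0,"ay":0.1511,"az":0}
    - {"fingers":1,"tx":0.0064,"ty":0,"tz":0.0209,"ax":0,"ay":0.1889,"az":0}

```text
time_s: 11.98
tcp_pos: [0.5372, -0.1929, 0.0821]
ee_rot: [[-0.553, 0.232, 0.8], [0.131, 0.973, -0.191], [-0.822, -0.0, -0.569]]
wrist_force: [-5.4, -3.0, 0.8]
gripper_width: 0.185
```

play_rows:
  commands:
    - {"fingers":1,"tx":0,"ty":0,"tz":0,"ax":0,"ay":0,"az":0}
    - {"fingers":1,"tx":0,"ty":0,"tz":0,"ax":0,"ay":0,"az":0}

```text
time_s: 12.15
tcp_pos: [0.5387, -0.1932, 0.0787]
ee_rot: [[-0.55, 0.232, 0.803], [0.13, 0.973, -0.192], [-0.825, -0.001, -0.565]]
wrist_force: [-2.6, -4.9, -3.4]
gripper_width: 0.179
```

```bash
python3 - <<'E'
from h import *
wgoto(1,34,.028)
E
```

```text
shift [-0.003   0.0013 -0.0016] turn [-0.0005 -0.0021  0.0002] dist mm 2.8 t 12.15 F [-2.6 -4.9 -3.4]
```

play_rows:
  commands:
    - {"fingers":0.4,"tx":0,"ty":0,"tz":0,"ax":0,"ay":0,"az":0}
    - {"fingers":0.4,"tx":0,"ty":0,"tz":0,"ax":0,"ay":0,"az":0}
    - {"fingers":0.4,"tx":0,"ty":0,"tz":0,"ax":0,"ay":0,"az":0}

```text
time_s: 12.4
tcp_pos: [0.5388, -0.1919, 0.081]
ee_rot: [[-0.544, 0.232, 0.807], [0.131, 0.973, -0.192], [-0.829, 0.001, -0.559]]
wrist_force: [0.3, 0.1, -0.5]
gripper_width: 0.279
```

play_rows:
  commands:
    - {"fingers":0.4,"tx":0.0003,"ty":0,"tz":-0.0044,"ax":0,"ay":-0.0378,"az":0}
    - {"fingers":0.4,"tx":0.001,"ty":0,"tz":-0.0088,"ax":0,"ay":-0.0756,"az":0}
    - {"fingers":0.4,"tx":0.0023,"ty":0,"tz":-0.013,"ax":0,"ay":-0.1133,"az":0}
    - {"fingers":0.4,"tx":0.0041,"ty":0,"tz":-0.0171,"ax":0,"ay":-0.1511,"az":0}
    - {"fingers":0.4,"tx":0.0064,"ty":0,"tz":-0.0209,"ax":0,"ay":-0.1889,"az":0}

```text
time_s: 12.82
tcp_pos: [0.5244, -0.1884, 0.0876]
ee_rot: [[0.009, 0.232, 0.973], [-0.0, 0.973, -0.232], [-1.0, 0.002, 0.009]]
wrist_force: [0.2, -0.3, 0.4]
gripper_width: 0.296
```

play_rows:
  commands:
    - {"fingers":0.4,"tx":0,"ty":0,"tz":0,"ax":0,"ay":0,"az":0}
    - {"fingers":0.4,"tx":0,"ty":0,"tz":0,"ax":0,"ay":0,"az":0}

```text
time_s: 12.98
tcp_pos: [0.5213, -0.1881, 0.0869]
ee_rot: [[-0.0, 0.231, 0.973], [0.001, 0.973, -0.231], [-1.0, 0.001, -0.001]]
wrist_force: [0.7, -0.1, -0.4]
gripper_width: 0.298
```

```bash
cat >> h.py <<'E'
def wheelang(p,k,prev,rng=12):
    "phase offset (deg) of digit row vs view: save strip"
    return strip(p,C,-.2326,.046*k)
E
python3 - <<'E'
from h import *
wgoto(1,0,.028)
S=viewer.capture('scene')
s=[cv2.resize(strip(S,C[:2],-.2326,.046*k),(144,480)) for k in(1,0,-1)]
for x in s:
    for d in range(-80,81,10): cv2.line(x,(0,(80-d)*3),(10 if d else 144,(80-d)*3),(0,0,255),1)
cv2.imwrite('pics/s2.png',np.hstack(s))
E
```

```text
shift [0.0012 0.     0.0035] turn [-0.0003 -0.0002 -0.0003] dist mm 2.8 t 12.9833 F [ 0.7 -0.1 -0.4]
```

View pics/s2.png

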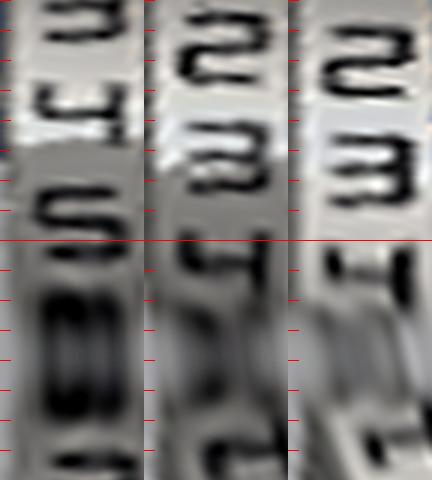

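play_rows:
  commands:
    - {"fingers":0.6,"tx":0,"ty":0,"tz":0.002,"ax":0,"ay":0,"az":0}
    - {"fingers":1,"tx":0,"ty":-0.0005,"tz":0.002,"ax":0,"ay":0,"az":0}
    - {"fingers":1,"tx":0,"ty":-0.0005,"tz":0.002,"ax":0,"ay":0,"az":0}
    - {"fingers":1,"tx":0,"ty":-0.0005,"tz":0.002,"ax":0,"ay":0,"az":0}

```text
time_s: 13.37
tcp_pos: [0.5264, -0.1904, 0.0858]
ee_rot: [[0.001, 0.232, 0.973], [-0.001, 0.973, -0.232], [-1.0, -0.0, 0.001]]
wrist_force: [0.7, -3.2, 1.1]
gripper_width: 0.183
```

play_rows:
  commands:
    - {"fingers":1,"tx":0.0003,"ty":0,"tz":0.0044,"ax":0,"ay":0.0378,"az":0}
    - {"fingers":1,"tx":0.001,"ty":0,"tz":0.0088,"ax":0,"ay":0.0756,"az":0}
    - {"fingers":1,"tx":0.0023,"ty":0,"tz":0.013,"ax":0,"ay":0.1133,"az":0}
    - {"fingers":1,"tx":0.0041,"ty":0,"tz":0.0171,"ax":0,"ay":0.1511,"az":0}
    - {"fingers":1,"tx":0.0064,"ty":0,"tz":0.0209,"ax":0,"ay":0.1889,"az":0}

```text
time_s: 13.78
tcp_pos: [0.5394, -0.1935, 0.0803]
ee_rot: [[-0.552, 0.232, 0.801], [0.132, 0.973, -0.191], [-0.823, 0.001, -0.568]]
wrist_force: [-4.6, -1.6, -4.9]
gripper_width: 0.179
```

play_rows:
  commands:
    - {"fingers":1,"tx":0,"ty":0,"tz":0,"ax":0,"ay":0,"az":0}
    - {"fingers":1,"tx":0,"ty":0,"tz":0,"ax":0,"ay":0,"az":0}

```text
time_s: 13.95
tcp_pos: [0.5407, -0.1938, 0.0768]
ee_rot: [[-0.547, 0.232, 0.804], [0.131, 0.973, -0.192], [-0.827, -0.0, -0.563]]
wrist_force: [-1.1, -4.4, -9.2]
gripper_width: 0.181
```

play_rows:
  commands:
    - {"fingers":0.4,"tx":0,"ty":0,"tz":0,"ax":0,"ay":0,"az":0}
    - {"fingers":0.4,"tx":0,"ty":0,"tz":0,"ax":0,"ay":0,"az":0}
    - {"fingers":0.4,"tx":0,"ty":0,"tz":0,"ax":0,"ay":0,"az":0}

```text
time_s: 14.2
tcp_pos: [0.5401, -0.193, 0.0819]
ee_rot: [[-0.543, 0.232, 0.807], [0.13, 0.973, -0.192], [-0.83, 0.001, -0.558]]
wrist_force: [-0.5, -0.7, -0.3]
gripper_width: 0.279
```

play_rows:
  commands:
    - {"fingers":0.4,"tx":0.0003,"ty":0,"tz":-0.0044,"ax":0,"ay":-0.0378,"az":0}
    - {"fingers":0.4,"tx":0.001,"ty":0,"tz":-0.0088,"ax":0,"ay":-0.0756,"az":0}
    - {"fingers":0.4,"tx":0.0023,"ty":0,"tz":-0.013,"ax":0,"ay":-0.1133,"az":0}
    - {"fingers":0.4,"tx":0.0041,"ty":0,"tz":-0.0171,"ax":0,"ay":-0.1511,"az":0}
    - {"fingers":0.4,"tx":0.0064,"ty":0,"tz":-0.0209,"ax":0,"ay":-0.1889,"az":0}

```text
time_s: 14.62
tcp_pos: [0.5257, -0.1894, 0.0884]
ee_rot: [[0.01, 0.232, 0.973], [-0.001, 0.973, -0.232], [-1.0, 0.002, 0.01]]
wrist_force: [-0.8, 0.5, 0.1]
gripper_width: 0.299
```

play_rows:
  commands:
    - {"fingers":0.4,"tx":0,"ty":0,"tz":0,"ax":0,"ay":0,"az":0}
    - {"fingers":0.4,"tx":0,"ty":0,"tz":0,"ax":0,"ay":0,"az":0}
    - {"fingers":0.4,"tx":0,"ty":0,"tz":0,"ax":0,"ay":0,"az":0}

```text
time_s: 14.87
tcp_pos: [0.5257, -0.1895, 0.0875]
ee_rot: [[0.002, 0.231, 0.973], [0.0, 0.973, -0.231], [-1.0, 0.001, 0.002]]
wrist_force: [0.4, -0.0, -0.2]
gripper_width: 0.3
```

```bash
python3 - <<'E'
from h import *
wgoto(1,0,.028)
S=viewer.capture('scene')
# ink rows: mean darkness relative to local brightness over the wheel's visible width
for k in(1,0,-1):
    g=cv2.cvtColor(strip(S,C[:2],-.2326,.046*k),cv2.COLOR_BGR2GRAY)[:,14:40].astype(float)
    pr=g.min(1); an=80-.5*np.arange(len(pr))
    print(k,' '.join(f'{int(a)}:{int(v)}' for a,v in zip(an[::4],pr[::4]) if a>-16))
E
```

```text
shift [ 0.002   0.0004 -0.0025] turn [-0.0002  0.0007 -0.0002] dist mm 2.4 t 14.8667 F [ 0.4 -0.  -0.2]
1 80:30 78:0 76:22 74:51 72:41 70:36 68:118 66:173 64:184 62:186 60:189 58:196 56:189 54:102 52:31 50:47 48:39 46:75 44:59 42:20 40:47 38:34 36:15 34:4 32:10 30:83 28:132 26:133 24:133 22:136 20:122 18:56 16:1 14:3 12:26 10:44 8:31 6:0 4:6 2:32 0:43 -2:10 -4:0 -6:33 -8:90 -10:114 -12:111 -14:91
0 80:137 78:134 76:77 74:0 72:35 70:53 68:35 66:30 64:1 62:0 60:0 58:0 56:0 54:7 52:99 50:194 48:210 46:209 44:212 42:209 40:129 38:40 36:41 34:43 32:65 30:70 28:14 26:34 24:40 22:28 20:0 18:11 16:56 14:118 12:127 10:126 8:123 6:121 4:92 2:49 0:23 -2:9 -4:10 -6:3 -8:0 -10:0 -12:4 -14:14
-1 80:154 78:157 76:165 74:164 72:115 70:19 68:0 66:1 64:18 62:18 60:0 58:0 56:35 54:72 52:46 50:0 48:81 46:207 44:211 42:209 40:210 38:213 36:155 34:34 32:0 30:18 28:13 26:15 24:8 22:20 20:24 18:15 16:0 14:13 12:58 10:158 8:198 6:199 4:195 2:193 0:160 -2:109 -4:37 -6:0 -8:0 -10:0 -12:0 -14:0
```

play_rows:
  commands:
    - {"fingers":0.6,"tx":0,"ty":0,"tz":0,"ax":0,"ay":0,"az":0}
    - {"fingers":1,"tx":0,"ty":0,"tz":-0.001,"ax":0,"ay":0,"az":0}
    - {"fingers":1,"tx":0,"ty":0,"tz":-0.001,"ax":0,"ay":0,"az":0}
    - {"fingers":1,"tx":0,"ty":0,"tz":-0.001,"ax":0,"ay":0,"az":0}

```text
time_s: 15.25
tcp_pos: [0.5249, -0.19, 0.0855]
ee_rot: [[-0.0, 0.232, 0.973], [-0.0, 0.973, -0.232], [-1.0, -0.0, -0.0]]
wrist_force: [0.9, -3.0, 0.4]
gripper_width: 0.18
```

play_rows:
  commands:
    - {"fingers":1,"tx":0.0002,"ty":0,"tz":0.0038,"ax":0,"ay":0.0322,"az":0}
    - {"fingers":1,"tx":0.0008,"ty":0,"tz":0.0075,"ax":0,"ay":0.0644,"az":0}
    - {"fingers":1,"tx":0.0017,"ty":0,"tz":0.0112,"ax":0,"ay":0.0967,"az":0}
    - {"fingers":1,"tx":0.003,"ty":0,"tz":0.0147,"ax":0,"ay":0.1289,"az":0}
    - {"fingers":1,"tx":0.0047,"ty":0,"tz":0.0181,"ax":0,"ay":0.1611,"az":0}

```text
time_s: 15.67
tcp_pos: [0.5365, -0.1928, 0.082]
ee_rot: [[-0.479, 0.232, 0.847], [0.114, 0.973, -0.202], [-0.87, 0.0, -0.493]]
wrist_force: [-3.3, -0.8, -2.4]
gripper_width: 0.184
```

play_rows:
  commands:
    - {"fingers":1,"tx":0,"ty":0,"tz":0,"ax":0,"ay":0,"az":0}
    - {"fingers":1,"tx":0,"ty":0,"tz":0,"ax":0,"ay":0,"az":0}

```text
time_s: 15.83
tcp_pos: [0.5375, -0.193, 0.0803]
ee_rot: [[-0.476, 0.232, 0.848], [0.113, 0.973, -0.202], [-0.872, -0.001, -0.489]]
wrist_force: [-0.9, -2.4, -0.9]
gripper_width: 0.18
```

play_rows:
  commands:
    - {"fingers":0.4,"tx":0,"ty":0,"tz":0,"ax":0,"ay":0,"az":0}
    - {"fingers":0.4,"tx":0,"ty":0,"tz":0,"ax":0,"ay":0,"az":0}
    - {"fingers":0.4,"tx":0,"ty":0,"tz":0,"ax":0,"ay":0,"az":0}

```text
time_s: 16.08
tcp_pos: [0.5373, -0.1923, 0.0823]
ee_rot: [[-0.471, 0.232, 0.851], [0.113, 0.973, -0.203], [-0.875, 0.001, -0.485]]
wrist_force: [0.7, 0.7, -0.0]
gripper_width: 0.276
```

play_rows:
  commands:
    - {"fingers":0.4,"tx":-0.01,"ty":0,"tz":0,"ax":0,"ay":0,"az":0}
    - {"fingers":0.4,"tx":-0.03,"ty":0,"tz":0,"ax":0,"ay":0,"az":0}
    - {"fingers":0.4,"tx":-0.05,"ty":0,"tz":0,"ax":0,"ay":0,"az":0}
    - {"fingers":0.4,"tx":-0.07,"ty":0,"tz":0,"ax":0,"ay":0,"az":0}
    - {"fingers":0.4,"tx":-0.08,"ty":0,"tz":0,"ax":0,"ay":0,"az":0}

```text
time_s: 16.5
tcp_pos: [0.5672, -0.1997, 0.1371]
ee_rot: [[-0.468, 0.231, 0.853], [0.112, 0.973, -0.203], [-0.877, 0.0, -0.481]]
wrist_force: [0.1, 0.1, 0.2]
gripper_width: 0.304
```

```bash
cat >> h.py <<'E'
def ink(p,k,lo=-20):
    g=cv2.cvtColor(strip(p,C[:2],-.2326,.046*k),cv2.COLOR_BGR2GRAY)[:,14:40].astype(float)
    pr=g.min(1);an=80-.5*np.arange(len(pr));d=pr<90
    # digit blocks = ink runs merged over gaps < 6 deg
    runs=[];
    for a,x in zip(an,d):
        if x and a>lo:
            if runs and runs[-1][1]-a<6: runs[-1][1]=a
            else: runs.append([a,a])
    return [(round((b+c)/2,1),round(b-c,1)) for b,c in runs]
E
python3 - <<'E'
from h import *
wgoto(0,0,.08)
S=viewer.capture('scene')
for k in(1,0,-1): print(k,ink(S,k))
E
```

```text
shift [ 0.0276 -0.0605 -0.0528] turn [-3.000e-04 -1.599e-01 -1.000e-04] dist mm 63.7 t 16.5 F [0.1 0.1 0.2]
1 [(np.float64(70.0), np.float64(20.0)), (np.float64(35.8), np.float64(23.5)), (np.float64(-4.2), np.float64(30.5))]
0 [(np.float64(64.0), np.float64(24.0)), (np.float64(10.0), np.float64(59.0))]
-1 [(np.float64(59.5), np.float64(23.0)), (np.float64(7.5), np.float64(54.0))]
```

play_rows:
  commands:
    - {"fingers":0.4,"tx":0.005,"ty":-0.012,"tz":-0.0106,"ax":0,"ay":-0.032,"az":0}
    - {"fingers":0.4,"tx":0.011,"ty":-0.024,"tz":-0.021,"ax":0,"ay":-0.064,"az":0}
    - {"fingers":0.4,"tx":0.0166,"ty":-0.036,"tz":-0.0317,"ax":0,"ay":-0.096,"az":0}
    - {"fingers":0.4,"tx":0.022,"ty":-0.0484,"tz":-0.0422,"ax":0,"ay":-0.128,"az":0}
    - {"fingers":0.4,"tx":0.0276,"ty":-0.061,"tz":-0.0528,"ax":0,"ay":-0.16,"az":0}

```text
time_s: 16.97
tcp_pos: [0.511, -0.2336, 0.1361]
ee_rot: [[0.002, 0.232, 0.973], [0.0, 0.973, -0.232], [-1.0, 0.0, 0.002]]
wrist_force: [-0.5, -0.1, -0.2]
gripper_width: 0.304
```

play_rows:
  commands:
    - {"fingers":0.4,"tx":0,"ty":0,"tz":0,"ax":0,"ay":0,"az":0}
    - {"fingers":0.4,"tx":0,"ty":0,"tz":0,"ax":0,"ay":0,"az":0}
    - {"fingers":0.4,"tx":0,"ty":0,"tz":0,"ax":0,"ay":0,"az":0}

```text
time_s: 17.22
tcp_pos: [0.5119, -0.2336, 0.1363]
ee_rot: [[-0.003, 0.232, 0.973], [0.001, 0.973, -0.232], [-1.0, 0.0, -0.003]]
wrist_force: [0.1, 0.1, 0.3]
gripper_width: 0.3
```

```bash
python3 - <<'E'
from h import *
wgoto(0,0,.028)
E
```

```text
shift [0.067  0.0005 0.002 ] turn [-0.0004 -0.0011 -0.0001] dist mm 50.3 t 17.2167 F [0.1 0.1 0.3]
```

play_rows:
  commands:
    - {"fingers":0.4,"tx":0.014,"ty":0,"tz":0.001,"ax":0,"ay":0,"az":0}
    - {"fingers":0.4,"tx":0.03,"ty":0,"tz":0.001,"ax":0,"ay":0,"az":0}
    - {"fingers":0.4,"tx":0.045,"ty":0,"tz":0.001,"ax":0,"ay":0,"az":0}
    - {"fingers":0.4,"tx":0.06,"ty":0,"tz":0.001,"ax":0,"ay":0,"az":0}
    - {"fingers":0.4,"tx":0.067,"ty":0,"tz":0.001,"ax":0,"ay":0,"az":0}

```text
time_s: 17.63
tcp_pos: [0.5122, -0.2332, 0.0826]
ee_rot: [[-0.008, 0.232, 0.973], [0.002, 0.973, -0.232], [-1.0, 0.0, -0.008]]
wrist_force: [-1.1, 0.6, -0.5]
gripper_width: 0.301
```

play_rows:
  commands:
    - {"fingers":0.4,"tx":0,"ty":0,"tz":0,"ax":0,"ay":0,"az":0}
    - {"fingers":0.6,"tx":0,"ty":0,"tz":0,"ax":0,"ay":0,"az":0}
    - {"fingers":1,"tx":0,"ty":0,"tz":0,"ax":0,"ay":0,"az":0}
    - {"fingers":1,"tx":0,"ty":0,"tz":0,"ax":0,"ay":0,"az":0}
    - {"fingers":1,"tx":0,"ty":0,"tz":0,"ax":0,"ay":0,"az":0}

```text
time_s: 18.05
tcp_pos: [0.5127, -0.2344, 0.0857]
ee_rot: [[-0.003, 0.232, 0.973], [0.0, 0.973, -0.232], [-1.0, -0.0, -0.003]]
wrist_force: [0.6, -4.4, -3.9]
gripper_width: 0.181
```

play_rows:
  commands:
    - {"fingers":1,"tx":0.0001,"ty":0,"tz":0.0026,"ax":0,"ay":0.0222,"az":0}
    - {"fingers":1,"tx":0.0004,"ty":0,"tz":0.0052,"ax":0,"ay":0.0444,"az":0}
    - {"fingers":1,"tx":0.0004,"ty":0,"tz":0.0052,"ax":0,"ay":0.0444,"az":0}
    - {"fingers":1,"tx":0.0004,"ty":0,"tz":0.0052,"ax":0,"ay":0.0444,"az":0}

```text
time_s: 18.38
tcp_pos: [0.5162, -0.2352, 0.0855]
ee_rot: [[-0.139, 0.232, 0.963], [0.032, 0.973, -0.229], [-0.99, -0.001, -0.143]]
wrist_force: [-1.9, -3.2, 0.9]
gripper_width: 0.179
```

play_rows:
  commands:
    - {"fingers":0.4,"tx":0,"ty":0,"tz":0,"ax":0,"ay":0,"az":0}
    - {"fingers":0.4,"tx":0,"ty":0,"tz":0,"ax":0,"ay":0,"az":0}
    - {"fingers":0.4,"tx":0,"ty":0,"tz":0,"ax":0,"ay":0,"az":0}

```text
time_s: 18.63
tcp_pos: [0.5159, -0.234, 0.0853]
ee_rot: [[-0.138, 0.232, 0.963], [0.034, 0.973, -0.23], [-0.99, 0.001, -0.142]]
wrist_force: [0.3, -0.2, 1.2]
gripper_width: 0.278
```

play_rows:
  commands:
    - {"fingers":0.4,"tx":-0.01,"ty":0,"tz":0,"ax":0,"ay":0,"az":0}
    - {"fingers":0.4,"tx":-0.03,"ty":0,"tz":0,"ax":0,"ay":0,"az":0}
    - {"fingers":0.4,"tx":-0.05,"ty":0,"tz":0,"ax":0,"ay":0,"az":0}
    - {"fingers":0.4,"tx":-0.07,"ty":0,"tz":0,"ax":0,"ay":0,"az":0}
    - {"fingers":0.4,"tx":-0.08,"ty":0,"tz":0,"ax":0,"ay":0,"az":0}

```text
time_s: 19.05
tcp_pos: [0.5256, -0.2367, 0.147]
ee_rot: [[-0.135, 0.231, 0.963], [0.032, 0.973, -0.229], [-0.99, 0.0, -0.139]]
wrist_force: [1.2, -0.0, 0.1]
gripper_width: 0.301
```

```bash
python3 - <<'E'
from h import *
wgoto(-1,32,.085);wgoto(-1,16,.09)
S=viewer.capture('scene')
for k in(1,0,-1): print(k,ink(S,k,14))
E
```

```text
shift [ 0.0164 -0.061   0.0459] turn [-2.000e-04  1.334e-01 -1.000e-04] dist mm 58.5 t 19.05 F [ 1.2 -0.   0.1]
shift [ 0.001  -0.061   0.0165] turn [-0.0002  0.0445 -0.0001] dist mm 47.4 t 19.05 F [ 1.2 -0.   0.1]
1 [(np.float64(70.2), np.float64(19.5)), (np.float64(35.2), np.float64(23.5))]
0 [(np.float64(70.0), np.float64(20.0)), (np.float64(35.0), np.float64(24.0))]
-1 [(np.float64(59.8), np.float64(23.5)), (np.float64(25.0), np.float64(21.0))]
```

play_rows:
  commands:
    - {"fingers":0.4,"tx":0.0033,"ty":-0.0122,"tz":0.0092,"ax":0,"ay":0.0267,"az":0}
    - {"fingers":0.4,"tx":0.0066,"ty":-0.0244,"tz":0.0184,"ax":0,"ay":0.0534,"az":0}
    - {"fingers":0.4,"tx":0.0098,"ty":-0.0366,"tz":0.0275,"ax":0,"ay":0.08,"az":0}
    - {"fingers":0.4,"tx":0.0131,"ty":-0.0488,"tz":0.0367,"ax":0,"ay":0.1067,"az":0}
    - {"fingers":0.4,"tx":0.0164,"ty":-0.061,"tz":0.0459,"ax":0,"ay":0.1334,"az":0}

```text
time_s: 19.52
tcp_pos: [0.5453, -0.2888, 0.1272]
ee_rot: [[-0.522, 0.232, 0.821], [0.125, 0.973, -0.195], [-0.844, 0.001, -0.537]]
wrist_force: [1.5, 0.1, -0.1]
gripper_width: 0.297
```

play_rows:
  commands:
    - {"fingers":0.4,"tx":0,"ty":0,"tz":0,"ax":0,"ay":0,"az":0}
    - {"fingers":0.4,"tx":0,"ty":0,"tz":0,"ax":0,"ay":0,"az":0}
    - {"fingers":0.4,"tx":0,"ty":0,"tz":0,"ax":0,"ay":0,"az":0}

```text
time_s: 19.77
tcp_pos: [0.5448, -0.2883, 0.1269]
ee_rot: [[-0.519, 0.232, 0.823], [0.124, 0.973, -0.196], [-0.846, 0.0, -0.534]]
wrist_force: [0.3, 0.2, -0.1]
gripper_width: 0.301
```

```bash
python3 - <<'E'
from h import *
wgoto(-1,32,.028)
E
```

```text
shift [ 0.0711 -0.      0.0001] turn [-0.0003 -0.0015 -0.0003] dist mm 53.4 t 19.7667 F [ 0.3  0.2 -0.1]
```

play_rows:
  commands:
    - {"fingers":0.4,"tx":0.014,"ty":0,"tz":0,"ax":0,"ay":0,"az":0}
    - {"fingers":0.4,"tx":0.03,"ty":0,"tz":0,"ax":0,"ay":0,"az":0}
    - {"fingers":0.4,"tx":0.046,"ty":0,"tz":0,"ax":0,"ay":0,"az":0}
    - {"fingers":0.4,"tx":0.062,"ty":0,"tz":0,"ax":0,"ay":0,"az":0}
    - {"fingers":0.4,"tx":0.072,"ty":-0.0005,"tz":0,"ax":0,"ay":0,"az":0}

```text
time_s: 20.18
tcp_pos: [0.516, -0.2813, 0.0829]
ee_rot: [[-0.517, 0.231, 0.824], [0.124, 0.973, -0.196], [-0.847, 0.001, -0.532]]
wrist_force: [-0.8, 0.8, 0.2]
gripper_width: 0.298
```

play_rows:
  commands:
    - {"fingers":0.4,"tx":0,"ty":0,"tz":0,"ax":0,"ay":0,"az":0}
    - {"fingers":0.6,"tx":0,"ty":0,"tz":0,"ax":0,"ay":0,"az":0}
    - {"fingers":1,"tx":0,"ty":0,"tz":0,"ax":0,"ay":0,"az":0}
    - {"fingers":1,"tx":0,"ty":0,"tz":0,"ax":0,"ay":0,"az":0}
    - {"fingers":1,"tx":0,"ty":0,"tz":0,"ax":0,"ay":0,"az":0}

```text
time_s: 20.6
tcp_pos: [0.5176, -0.2829, 0.0829]
ee_rot: [[-0.518, 0.231, 0.824], [0.122, 0.973, -0.196], [-0.847, -0.001, -0.532]]
wrist_force: [-0.2, -0.9, 2.6]
gripper_width: 0.181
```

play_rows:
  commands:
    - {"fingers":1,"tx":0.0002,"ty":0,"tz":-0.0039,"ax":0,"ay":-0.0333,"az":0}
    - {"fingers":1,"tx":0.0008,"ty":0,"tz":-0.0078,"ax":0,"ay":-0.0667,"az":0}
    - {"fingers":1,"tx":0.0018,"ty":0,"tz":-0.0115,"ax":0,"ay":-0.1,"az":0}
    - {"fingers":1,"tx":0.0032,"ty":0,"tz":-0.0152,"ax":0,"ay":-0.1333,"az":0}
    - {"fingers":1,"tx":0.005,"ty":0,"tz":-0.0187,"ax":0,"ay":-0.1667,"az":0}

```text
time_s: 21.02
tcp_pos: [0.5053, -0.2799, 0.0861]
ee_rot: [[-0.028, 0.232, 0.972], [0.006, 0.973, -0.232], [-1.0, -0.0, -0.029]]
wrist_force: [5.7, -6.7, -14.9]
gripper_width: 0.177
```

play_rows:
  commands:
    - {"fingers":1,"tx":0,"ty":0,"tz":0,"ax":0,"ay":0,"az":0}
    - {"fingers":1,"tx":0,"ty":0,"tz":0,"ax":0,"ay":0,"az":0}
    - {"fingers":0.4,"tx":0,"ty":0,"tz":0,"ax":0,"ay":0,"az":0}
    - {"fingers":0.4,"tx":0,"ty":0,"tz":0,"ax":0,"ay":0,"az":0}
    - {"fingers":0.4,"tx":0,"ty":0,"tz":0,"ax":0,"ay":0,"az":0}

```text
time_s: 21.43
tcp_pos: [0.5037, -0.2788, 0.0861]
ee_rot: [[-0.038, 0.232, 0.972], [0.01, 0.973, -0.232], [-0.999, 0.001, -0.039]]
wrist_force: [-0.2, -0.9, 0.3]
gripper_width: 0.284
```

play_rows:
  commands:
    - {"fingers":0.4,"tx":0.0002,"ty":0,"tz":0.0039,"ax":0,"ay":0.0333,"az":0}
    - {"fingers":0.4,"tx":0.0008,"ty":0,"tz":0.0078,"ax":0,"ay":0.0667,"az":0}
    - {"fingers":0.4,"tx":0.0018,"ty":0,"tz":0.0115,"ax":0,"ay":0.1,"az":0}
    - {"fingers":0.4,"tx":0.0032,"ty":0,"tz":0.0152,"ax":0,"ay":0.1333,"az":0}
    - {"fingers":0.4,"tx":0.005,"ty":0,"tz":0.0187,"ax":0,"ay":0.1667,"az":0}

```text
time_s: 21.85
tcp_pos: [0.518, -0.2822, 0.0824]
ee_rot: [[-0.522, 0.232, 0.821], [0.125, 0.973, -0.195], [-0.844, 0.0, -0.536]]
wrist_force: [-0.2, -0.4, 0.0]
gripper_width: 0.297
```

play_rows:
  commands:
    - {"fingers":0.4,"tx":0,"ty":0,"tz":0,"ax":0,"ay":0,"az":0}
    - {"fingers":0.4,"tx":0,"ty":0,"tz":0,"ax":0,"ay":0,"az":0}
    - {"fingers":0.4,"tx":0,"ty":0,"tz":0,"ax":0,"ay":0,"az":0}

```text
time_s: 22.1
tcp_pos: [0.5169, -0.2821, 0.0814]
ee_rot: [[-0.519, 0.232, 0.823], [0.124, 0.973, -0.196], [-0.846, 0.0, -0.534]]
wrist_force: [0.2, 0.7, 0.3]
gripper_width: 0.301
```

```bash
python3 - <<'E'
from h import *
wgoto(-1,32,.028)
S=viewer.capture('scene')
for k in(1,0,-1): print(k,ink(S,k,-20))
s=[cv2.resize(strip(S,C[:2],-.2326,.046*k),(144,480)) for k in(1,0,-1)]
for x in s:
    for d in range(-80,81,10): cv2.line(x,(0,(80-d)*3),(10 if d else 144,(80-d)*3),(0,0,255),1)
cv2.imwrite('pics/s3.png',np.hstack(s))
E
```

```text
shift [-0.0005  0.0006 -0.    ] turn [-0.0003 -0.0014 -0.0003] dist mm 0.6 t 22.1 F [0.2 0.7 0.3]
1 [(np.float64(30.2), np.float64(99.5))]
0 [(np.float64(33.8), np.float64(92.5))]
-1 [(np.float64(29.0), np.float64(97.0))]
```

View pics/s3.png

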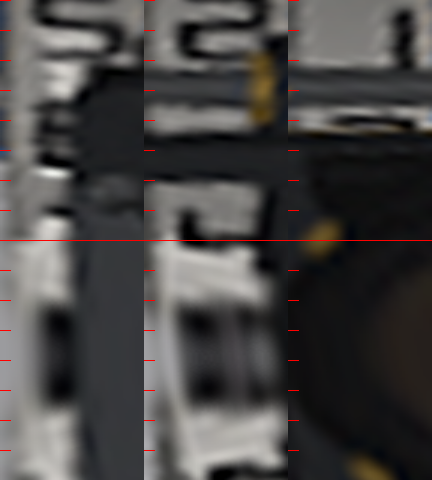

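play_rows:
  commands:
    - {"fingers":0.6,"tx":0,"ty":0,"tz":0,"ax":0,"ay":0,"az":0}
    - {"fingers":1,"tx":0,"ty":0,"tz":0,"ax":0,"ay":0,"az":0}
    - {"fingers":1,"tx":0,"ty":0,"tz":0,"ax":0,"ay":0,"az":0}
    - {"fingers":1,"tx":0,"ty":0,"tz":0,"ax":0,"ay":0,"az":0}

```text
time_s: 22.48
tcp_pos: [0.5168, -0.2827, 0.0831]
ee_rot: [[-0.518, 0.232, 0.823], [0.123, 0.973, -0.196], [-0.846, -0.0, -0.533]]
wrist_force: [-0.4, -1.2, 2.6]
gripper_width: 0.181
```

play_rows:
  commands:
    - {"fingers":1,"tx":0.0002,"ty":0,"tz":-0.0039,"ax":0,"ay":-0.0333,"az":0}
    - {"fingers":1,"tx":0.0008,"ty":0,"tz":-0.0078,"ax":0,"ay":-0.0667,"az":0}
    - {"fingers":1,"tx":0.0018,"ty":0,"tz":-0.0115,"ax":0,"ay":-0.1,"az":0}
    - {"fingers":1,"tx":0.0032,"ty":0,"tz":-0.0152,"ax":0,"ay":-0.1333,"az":0}
    - {"fingers":1,"tx":0.0048,"ty":0,"tz":-0.0183,"ax":0,"ay":-0.163,"az":0}

```text
time_s: 22.9
tcp_pos: [0.5048, -0.2798, 0.0859]
ee_rot: [[-0.04, 0.232, 0.972], [0.009, 0.973, -0.232], [-0.999, -0.0, -0.041]]
wrist_force: [4.3, -6.6, -14.8]
gripper_width: 0.183
```

play_rows:
  commands:
    - {"fingers":1,"tx":0,"ty":0,"tz":0,"ax":0,"ay":0,"az":0}
    - {"fingers":1,"tx":0,"ty":0,"tz":0,"ax":0,"ay":0,"az":0}
    - {"fingers":0.4,"tx":0,"ty":0,"tz":0,"ax":0,"ay":0,"az":0}
    - {"fingers":0.4,"tx":0,"ty":0,"tz":0,"ax":0,"ay":0,"az":0}
    - {"fingers":0.4,"tx":0,"ty":0,"tz":0,"ax":0,"ay":0,"az":0}

```text
time_s: 23.32
tcp_pos: [0.5039, -0.2789, 0.0862]
ee_rot: [[-0.049, 0.232, 0.971], [0.012, 0.973, -0.232], [-0.999, 0.001, -0.051]]
wrist_force: [0.3, -0.2, -0.5]
gripper_width: 0.282
```

play_rows:
  commands:
    - {"fingers":0.4,"tx":-0.01,"ty":0,"tz":0,"ax":0,"ay":0,"az":0}
    - {"fingers":0.4,"tx":-0.03,"ty":0,"tz":0,"ax":0,"ay":0,"az":0}
    - {"fingers":0.4,"tx":-0.06,"ty":0,"tz":0,"ax":0,"ay":0,"az":0}
    - {"fingers":0.4,"tx":-0.08,"ty":0,"tz":0,"ax":0,"ay":0,"az":0}
    - {"fingers":0.4,"tx":-0.1,"ty":0,"tz":0,"ax":0,"ay":0,"az":0}

```text
time_s: 23.73
tcp_pos: [0.508, -0.2799, 0.1627]
ee_rot: [[-0.048, 0.232, 0.972], [0.012, 0.973, -0.231], [-0.999, 0.0, -0.049]]
wrist_force: [-0.8, 0.7, -0.3]
gripper_width: 0.301
```

```bash
python3 - <<'E'
from h import *
wgoto(-1,0,.028)
S=viewer.capture('scene')
for k in(1,0,-1): print(k,ink(S,k,-20))
E
```

```text
shift [ 0.1025  0.0005 -0.0023] turn [-0.0004 -0.0158 -0.0001] dist mm 76.9 t 23.7333 F [-0.8  0.7 -0.3]
1 [(np.float64(70.2), np.float64(19.5)), (np.float64(35.8), np.float64(22.5)), (np.float64(-3.5), np.float64(32.0))]
0 [(np.float64(70.0), np.float64(20.0)), (np.float64(35.5), np.float64(23.0)), (np.float64(-4.8), np.float64(29.5))]
-1 [(np.float64(71.2), np.float64(17.5)), (np.float64(38.2), np.float64(20.5)), (np.float64(-2.8), np.float64(33.5))]
```

play_rows:
  commands:
    - {"fingers":0.2,"tx":-0.05,"ty":0,"tz":0,"ax":0,"ay":0,"az":0}
    - {"fingers":0.0,"tx":-0.1,"ty":0,"tz":-0.01,"ax":0,"ay":0,"az":0}
    - {"fingers":-0.2,"tx":-0.1,"ty":-0.04,"tz":-0.04,"ax":0,"ay":0,"az":0}
    - {"fingers":-0.2,"tx":-0.1,"ty":-0.08,"tz":-0.07,"ax":0,"ay":0,"az":0}
    - {"fingers":-0.2,"tx":-0.1,"ty":-0.12,"tz":-0.1,"ax":0,"ay":0,"az":0}

```text
time_s: 24.2
tcp_pos: [0.417, -0.3512, 0.2407]
ee_rot: [[-0.047, 0.23, 0.972], [0.011, 0.973, -0.23], [-0.999, 0.0, -0.049]]
wrist_force: [-0.7, 0.1, -0.0]
gripper_width: 0.564
```

play_rows:
  commands:
    - {"fingers":-0.2,"tx":0,"ty":-0.05,"tz":-0.015,"ax":0,"ay":0,"az":0}
    - {"fingers":-0.2,"tx":0,"ty":-0.1,"tz":-0.03,"ax":0,"ay":0,"az":0}
    - {"fingers":-0.2,"tx":0,"ty":-0.15,"tz":-0.045,"ax":0,"ay":0,"az":0}
    - {"fingers":-0.2,"tx":0,"ty":-0.19,"tz":-0.06,"ax":0,"ay":0,"az":0}
    - {"fingers":-0.2,"tx":0,"ty":-0.2,"tz":-0.06,"ax":0,"ay":0,"az":0}

```text
time_s: 24.62
tcp_pos: [0.3363, -0.4894, 0.2419]
ee_rot: [[-0.05, 0.236, 0.97], [0.012, 0.972, -0.236], [-0.999, -0.0, -0.051]]
wrist_force: [0.2, -0.2, -0.8]
gripper_width: 0.598
```

```bash
python3 - <<'E'
from h import *
S=viewer.capture('scene');T=viewer.capture('top')
out=[]
for p,c in((T,(.5138,-.231)),(S,C[:2])):
    for k in(1,0,-1):
        x=cv2.resize(strip(p,c,-.2326,.046*k),(130,480),interpolation=2)
        for d in range(-80,81,10): cv2.line(x,(0,(80-d)*3),(10 if d else 130,(80-d)*3),(0,0,255),1)
        out.append(x)
cv2.imwrite('pics/s4.png',np.hstack(out))
for n,p in(('S',S),('T',T)):
    h=hsv(p);R=((h[...,0]<8)|(h[...,0]>172))&(h[...,1]>120)&(h[...,2]>60)
    k,l,st,cc=cv2.connectedComponentsWithStats(R.astype(np.uint8))
    print(n,[(st[i,4],atz(p,cc[i],.068).round(4)[:2].tolist()) for i in range(1,k) if 3<st[i,4]<60])
E
```

```text
S [(np.int32(6), [0.5205, -0.1487]), (np.int32(15), [0.5321, -0.1519]), (np.int32(8), [0.4819, -0.3142]), (np.int32(13), [0.4939, -0.3168])]
T [(np.int32(13), [0.5334, -0.1486]), (np.int32(14), [0.4943, -0.3139])]
```

View pics/s4.png

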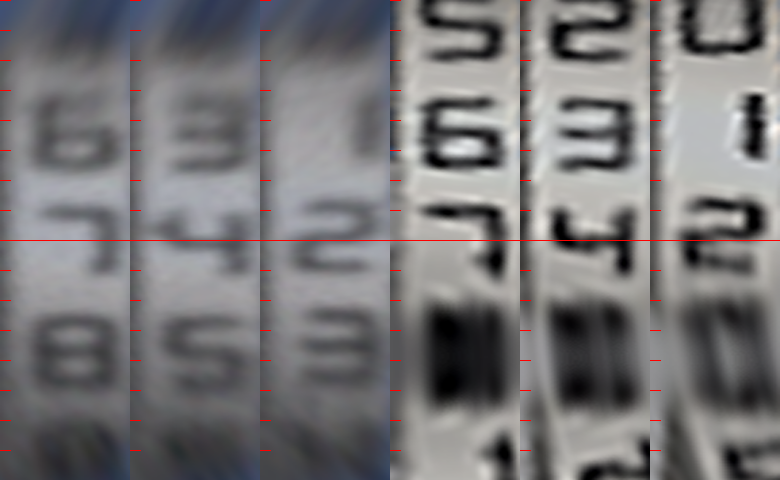

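```bash
python3 - <<'E'
from h import *
S=viewer.capture('scene');T=viewer.capture('top')
B=lambda h:(abs(h[...,0]-113)<13)&(h[...,1]>130)&(h[...,2]>50)
for p,w in((T,[.5125,.170]),(S,[.5125,.170])):
    u=hullcen(p,CAP+[*w,.004]);b=blob(B(hsv(p)),u,20);print(b,fitxy([(p,b[1])],CAP,.004,w)[0].round(4))
for k in("steel_cup","dishes","sprayer"): print(k,[np.round(d['uv']) for d in spotter.find_in(k,S)[:1]])
print(job.finish_job())
E
```

```text
(np.int32(421), array([202.95724466, 290.61045131])) [0.5128 0.174 ]
(np.int32(410), array([371.03170732, 165.45365854])) [0.5117 0.1699]
steel_cup [array([331., 278.])]
dishes [array([462., 268.])]
sprayer [array([198., 371.])]
the job is handed in; nothing more can be done
None
```

The job is handed in: the blue-capped clear bottle is in the crate's free place and the batch marker reads 7-4-2. It took about 25 s of the 72 s allowed, and handing in gave no verdict.

- **Bottle:** I lowered it until the wrist force showed light contact with the crate floor (about 6 N), then released it. Pictures from both cameras show it upright among its five neighbours. The last fit put its cap at (0.513, 0.174) from the top camera and (0.512, 0.170) from the scene camera.
- **Marker:** I rolled the wheels one at a time by gripping their flat sides: left +102°, middle +8°, right −59°. Both cameras read 7-4-2. The 7 and 4 are within about 1° of the top, and the 2 is about 1–1.5° past it.
- **Other objects:** I had no contact with the cup, dishes, sprayer or yellow bottle. In the last picture the cup, dishes and sprayer were within about 3 pixels of where they started, which is within the network's scatter. I did not re-measure the yellow bottle.
- **Disagreements:**
  - The two cameras differ by 3–4 mm in y throughout. I used values nearer the scene camera, which matched the arm better.
  - A first approach to the left wheel at −26° tilt ran into a joint limit before touching anything. I worked with tilts of about 0° to 34° instead.

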